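Restock the covered bench carousel with wax tins

TASK

Put the wax tins away in the covered carousel: turn it until the white line of the bay that holds one wax tin meets the white pointer on the open side, and stack the two other closed wax tins squarely on that tin. Then turn the carousel on until that bay's line meets the red pointer, with the whole column standing straight under the hood. Turn it smoothly, so that the jar and the cup stay standing in their bays, and leave everything else on the bench where it is.

Things in the scene. Friction and masses are not known exactly. Their poses are not given: they have to be found in the camera images.
- wax_tin_low: Round flat closed tin of burnishing wax, brass coloured, 62.4 mm across, 23 mm high, 70 g, plain flat top and bottom; origin at the centre of its underside. (A far smaller brass pot and other little tools lie fixed about the bench.) This one stands in the wax bay of the carousel from the start.
- wax_tin_1: Round flat closed tin of burnishing wax, brass coloured, 62.4 mm across, 23 mm high, 70 g, plain flat top and bottom; origin at the centre of its underside. (A far smaller brass pot and other little tools lie fixed about the bench.) It lies flat on the bench top (z = 0), left of the carousel.
- wax_tin_2: Round flat closed tin of burnishing wax, brass coloured, 62.4 mm across, 23 mm high, 70 g, plain flat top and bottom; origin at the centre of its underside. (A far smaller brass pot and other little tools lie fixed about the bench.) It lies flat on the bench top (z = 0), left of the carousel.
- carousel_base: Fixed green disc on three legs, 330 mm across, top 59 mm above the bench; origin on the turning axis, 45 mm above the bench. Its -x axis points to the white pointer in the middle of the open side. Its +x half is under a fixed clear hood: wall 152 mm from the axis, roof 163 to 166 mm above the bench, straight front edge 10 mm behind the axis (its +x side), with a slim upright at either end.
- axis (a point): Point on the carousel's upright turning axis, at the height of the turntable's top, 73 mm above the bench.
- load_spot (a point): Point on the line from the axis to the white pointer, 85 mm from the axis, 73 mm above the bench: the wax bay's centre belongs here for loading, the bay's white line then meeting the white pointer. Fixed to the base.
- store_spot (a point): Point on the line from the axis to the red pointer, 85 mm from the axis, 73 mm above the bench, under the hood: the wax bay's centre belongs here at the end. Fixed to the base, 120 degrees counterclockwise (seen from above) of the load spot. A second red triangle marks this direction on the hood's roof.
- platter: The turntable; origin on the turning axis, 45 mm above the bench, its -x axis points to the wax bay (its z up). It turns freely either way without end stops, with light drag (about 0.03 N m), and stays where it is left.
- wax_bay (a point): Centre of the floor of the wax bay, 85 mm from the axis, 73 mm above the bench. The turntable is an aluminium disc, 276 mm across, its top at that height, with three bays 120 degrees apart: round nests, 71 mm inside and 77 mm outside, lip 4 mm high, each with a white line on the disc's rim. Its hub is 36 mm across, its top 98 mm above the bench.
- knob_0 (a point): Centre of the top of a finger knob on the turntable: upright, black, 13.6 mm across from 105 to 145 mm above the bench on a 10 mm steel stem, 126 mm from the axis, at the end of a low rib (top 83 mm above the bench) midway between two bays. This one is 60 degrees counterclockwise (from above) of the wax bay. It passes under the hood.
- knob_1 (a point): The same kind of knob, 180 degrees from the wax bay.
- knob_2 (a point): The same kind of knob, 60 degrees clockwise of the wax bay.
- jar_bay (a point): Centre of the floor of the flux jar's bay, 120 degrees counterclockwise of the wax bay.
- cup_bay (a point): Centre of the floor of the copper cup's bay, 120 degrees clockwise of the wax bay.
- flux_jar: White jar with a blue lid, 69 mm across, 77 mm high, standing loose in its bay; origin at the centre of its underside. Stays in its bay.
- copper_cup: Small copper cup, 64 mm across, 45 mm high, standing loose in its bay; origin at the centre of its underside. Stays in its bay.
- rivet_tin: Open silvery tin with copper rivets in it, 64 mm across, 30 mm high, on the bench far left; not a wax tin, to be left alone.
- masking_roll: Roll of masking tape, 85 mm across, 24 mm high, lying flat on the bench; to be left alone.
- blue_bottle: White bottle with a blue cap, 56 mm across, 160 mm high, at the left, behind a pot of pens; to be left alone.
- red_bottle: White bottle with a red cap, 48 mm across, 130 mm high, at the left, behind a pot of pens; to be left alone.
There are look-alikes about, which are no part of the job. Leave any blue, green or pink look-alike of the wax_tin_low alone.

How it is judged:
By the outcome, as a careful person would: the job done as asked, in the order asked, and still so for the second after the job is handed in, with the robot touching nothing.
It also fails if it takes over 72 s, if anything falls off the work surface, if the arm or the gripper's body presses on something with over 40 N, if the wrist force passes 120 N, or if a joint passes its speed limit or range.

ROBOT

A 6-joint arm with a two-finger parallel gripper is mounted at the origin on a cart in front of the work surface, level with it; the furniture and walls round the work are solid. World frame = base frame: x ahead of the robot, y to its left, z up, the work surface at z = 0. Lengths are in m, angles in rad, forces in N, time in s.
With the tool pointing down it reaches from about 0.425 to 0.95 m from the base axis. Payload 3.5 kg.
Tool frame: the origin (TCP) lies midway between the tips of the shut fingers; the grasp point (between the pads) lies 19 mm behind it (bot.tcp_to_grasp is the distance from the TCP to the grasp point, in m); y points along the fingers, z is the direction in which the jaws open and shut, and the axes are right-handed (so a half turn about y gives the same grasp; the last joint's range is limited). The gripper opens to 85 mm and grips with 20 to 120 N. Pads are 22 mm wide; open, the fingers measure 114 mm over their backs; the gripper's body (76 mm by 85 mm) begins 54 mm behind the grasp point. The pads swing forward as they close: fully open they stand 13 mm farther back than shut.
Start: joints at [1.086, 0.286, 1.577, -0, 1.279, -0.15], TCP at [0.222, 0.638, 0.192] pointing down, gripper open.
Joint ranges: [-2.77, 2.77], [-0.9, 2.22], [0.21, 2.48], [-1.53, 4.67], [0.24, 2.81], [-2.84, 2.84]. Speed limits (rad/s): [2.79, 2.79, 3.14, 3.14, 3.14, 3.14].

INTERFACE

Orientations are given as a unit quaternion [x, y, z, w].
In Python, from station import bot gives the robot as it stands.
- The arm moves only by the tool move_arm, never from a script. Its argument "series" is a list of rows, each an object with "fingers": the finger opening in mm, from 0 to 85.4; "xyz": the shift along the tool's x, y, z in mm, a list of three; "angular": the turn, a rotation vector about the tool's x, y, z in degrees, a list of three. In form: [{"fingers": fingers, "xyz": [tx, ty, tz], "angular": [rx, ry, rz]}, ...]. A call has 1 to 12 rows; each row is the pose to reach, as a shift and turn from the pose measured when the call began, along the tool's axes at that moment; what a row does not reach only later rows make up. A row lasts 1/8 s, in which the tool goes at most 62.5 mm and 10.7 degrees, less where a joint would pass 70% of its speed; a pose out of reach is approached as far as the arm can. A call with a gripper value outside its range is refused whole. The fingers move at their own pace and stop on an object; "force" is the grip in N (left out, the last holds). Time passes only in rows, so rows that repeat a pose let the fingers close. It gives the time, the measured TCP pose, the force and the opening at its end, in the units of the state.
- bot.get_state(): the state, without advancing time (a new reading comes with each control period).
- bot.camera(name): name is "scene" or "top" or "wrist"; returns (picture, depth): 384x512x3 uint8, red, green, blue; 384x512 float32, m along the optical axis (not along the pixel's ray), 0 where there is no reading.
- bot.camera_params(name): a dict with "fx", "fy", "cx", "cy" (pixels), "extrinsics" (4x4, takes a point from camera to world coordinates). Camera axes: x right, y down, z forward; pixel columns grow to the right and rows downward; lengths in m; the calibration is good to about 2 mm. A picture is of the moment at which its call begins: read the wrist's pose just before it. camera_params takes no time and is no camera call; for the wrist camera it gives the pose at the moment of the call.
- bot.job_done(): hands the job in, once; it reports no verdict.
The state is a dict: "clock": time; "joint_positions": joint angles; "qvel": joint speeds; "tau": joint torques, N m; "position": TCP position; "eef_rot": TCP orientation; "ft_force": force on the tool from outside, world axes, zero at the start; "moment": the same for the moment, N m; "finger_gap": finger opening in m.
Only numpy, scipy, OpenCV 4.12 (cv2) and the standard library are available. Lean on these libraries where they do the work, as an engineer would, in place of code of your own. Each camera call takes 0.05 s, during which the arm holds its last target.

## Working session

There is one attempt and no reset: what is moved stays moved. The work goes in short steps, Python scripts to look and compute and a tool call to move; the robot and the scene stay as the last step left them, time stands still between calls to the robot, and variables do not carry over. Pictures are saved under pics/ and viewed, and the job is handed in when it is done.

Besides the shell and the picture viewer there is one more tool, called after "Call:" as name(argument=value, ...), one argument or row to a line, values as JSON. move_arm: Moves the arm, as the interface text tells. Its arguments: {"type":"object","properties":{"series":{"type":"array","items":{"type":"object","properties":{"fingers":{"type":"number"},"xyz":{"type":"array","items":{"type":"number"}},"angular":{"type":"array","items":{"type":"number"}}}}},"force":{"type":"number"}},"required":["series"]}

```bash
ls -la; mkdir -p pics; python3 - <<'E'
from station import bot
import cv2,numpy as np
s=bot.get_state()
for k,v in s.items(): print(k,np.round(v,4))
print(bot.tcp_to_grasp)
for n in ("scene","top","wrist"):
    p=bot.camera_params(n); print(n,{k:np.round(v,4).tolist() for k,v in p.items()})
    im,d=bot.camera(n)
    cv2.imwrite(f"pics/{n}0.png",cv2.cvtColor(im,cv2.COLOR_RGB2BGR)); np.save(f"pics/{n}0.npy",d)
E
```

```text
total 12
drwxr-xr-x  3 agent agent 4096 Dec  7 04:37 .
drwxr-xr-x 23 root  root  4096 Dec  7 04:37 ..
drwxr-xr-x  2 agent agent 4096 Dec  7 04:37 pics
clock 0.0
joint_positions [ 1.086   0.2872  1.5782  0.      1.2786 -0.15  ]
qvel [-0.0011 -0.0004  0.0009 -0.0005  0.0007  0.0001]
tau [ 2.70000e-03 -4.05976e+01 -2.92626e+01  0.00000e+00  5.70000e-03
  0.00000e+00]
position [0.2214 0.6368 0.1901]
eef_rot [ 0.698  -0.1181  0.1176 -0.6964]
ft_force [ 0.0478 -0.058   0.3358]
moment [-0.0334  0.0802 -0.0026]
finger_gap 0.0857
0.0187
scene {'fx': 468.0444, 'fy': 468.0444, 'cx': 251.8498, 'cy': 194.5315, 'extrinsics': [[0.6104, -0.4583, 0.646, -0.3565], [-0.792, -0.3385, 0.5082, -0.6654], [-0.0142, -0.8218, -0.5696, 0.8856], [0.0, 0.0, 0.0, 1.0]]}
top {'fx': 493.0495, 'fy': 493.0495, 'cx': 260.6577, 'cy': 190.7482, 'extrinsics': [[-0.4404, -0.8506, 0.2874, 0.0642], [-0.8978, 0.4196, -0.1339, 0.2263], [-0.0067, -0.317, -0.9484, 1.5366], [0.0, 0.0, 0.0, 1.0]]}
wrist {'fx': 341.1129, 'fy': 341.1129, 'cx': 248.9614, 'cy': 191.6418, 'extrinsics': [[0.3276, 0.8935, 0.3072, 0.141], [0.9448, -0.3093, -0.108, 0.6654], [-0.0015, 0.3257, -0.9455, 0.3729], [0.0, 0.0, 0.0, 1.0]]}
```

View pics/scene0.png

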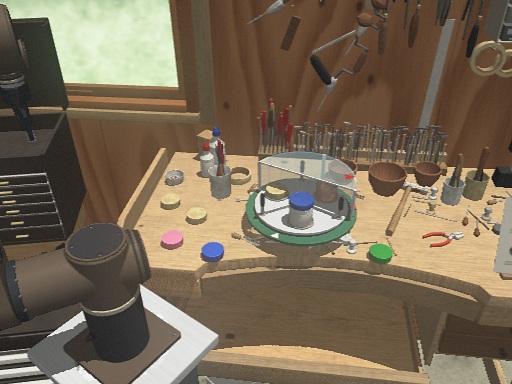

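View pics/top0.png

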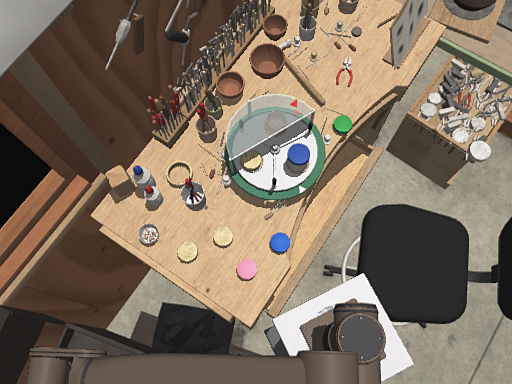

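View pics/wrist0.png

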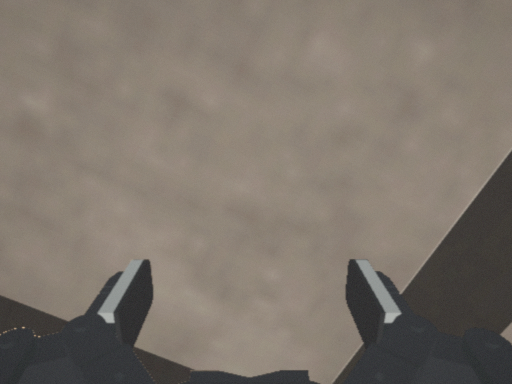

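Scene picture: two brass tins stand at (170,201) and (196,215), look-alikes are pink (172,240), blue (213,252) and green (381,253), and the rivet tin is at (175,177). In the top picture the brass tins are at (187,252) and (223,237), the rivet tin at (149,235), pink at (247,269), blue at (280,243) and green at (342,124). The carousel is at about (275,155). I'll crop in on it.

```bash
python3 - <<'E'
import cv2
a=cv2.imread('pics/top0.png')[80:215,205:345]; cv2.imwrite('pics/top0c.png',cv2.resize(a,None,fx=4,fy=4,interpolation=cv2.INTER_CUBIC))
a=cv2.imread('pics/scene0.png')[140:260,150:370]; cv2.imwrite('pics/scene0c.png',cv2.resize(a,None,fx=3.5,fy=3.5,interpolation=cv2.INTER_CUBIC))
a=cv2.imread('pics/top0.png')[210:290,130:310]; cv2.imwrite('pics/top0d.png',cv2.resize(a,None,fx=4,fy=4,interpolation=cv2.INTER_CUBIC))
E
```

```text
(no output)
```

View pics/top0c.png

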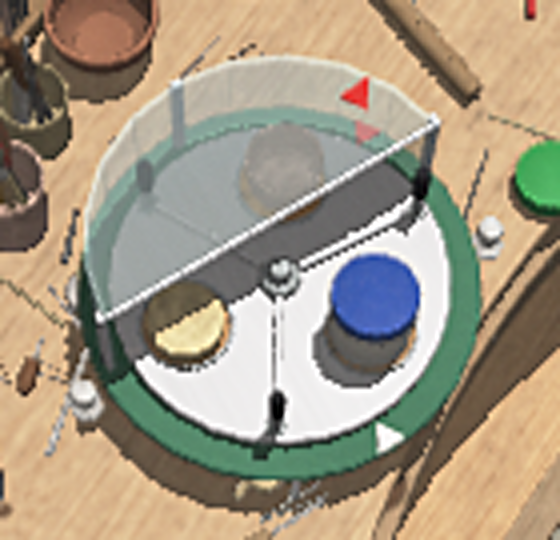

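View pics/scene0c.png

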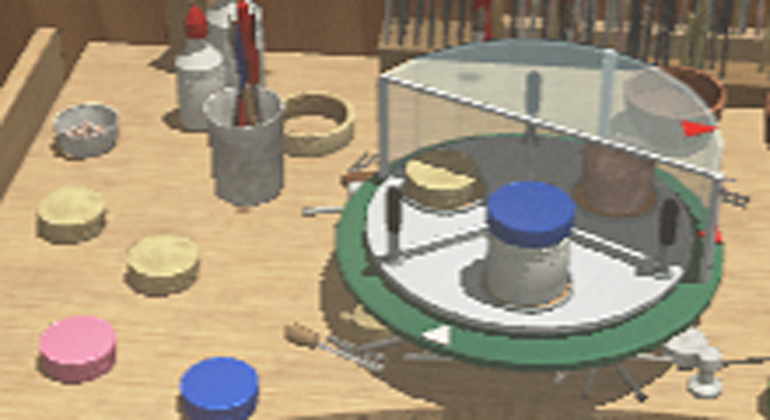

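View pics/top0d.png

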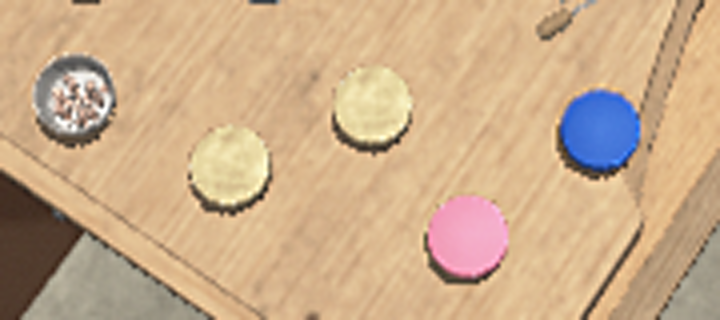

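```bash
cat > h.py <<'E'
from station import bot
import cv2,numpy as np
from scipy.optimize import least_squares
from scipy.spatial.transform import Rotation as R
def cast(p,uv,z):
    uv=np.atleast_2d(np.asarray(uv,float)); E=np.asarray(p['extrinsics'])
    d=np.c_[(uv[:,0]-p['cx'])/p['fx'],(uv[:,1]-p['cy'])/p['fy'],np.ones(len(uv))]@E[:3,:3].T
    o=E[:3,3]; return o+d*((z-o[2])/d[:,2])[:,None]
def proj(p,X):
    X=np.atleast_2d(X);E=np.asarray(p['extrinsics']); c=(X-E[:3,3])@E[:3,:3]
    return np.c_[p['fx']*c[:,0]/c[:,2]+p['cx'],p['fy']*c[:,1]/c[:,2]+p['cy']]
def circ(P,r=None):
    c0=P[:,:2].mean(0)
    if r: s=least_squares(lambda x:np.hypot(*(P[:,:2]-x).T)-r,c0,loss='soft_l1',f_scale=.001)
    else: s=least_squares(lambda x:np.hypot(*(P[:,:2]-x[:2]).T)-x[2],[*c0,.05],loss='soft_l1',f_scale=.001)
    return s.x, np.sqrt(np.mean(s.fun**2))
def grab(n,tag):
    p=bot.camera_params(n); im,d=bot.camera(n)
    cv2.imwrite(f"pics/{tag}.png",cv2.cvtColor(im,cv2.COLOR_RGB2BGR)); return p,im,d
E
python3 - <<'E'
from h import *
for n in ("top","scene"):
    p=bot.camera_params(n); im=cv2.imread(f'pics/{n}0.png'); hsv=cv2.cvtColor(im,cv2.COLOR_BGR2HSV)
    def comps(lo,hi,mina):
        m=cv2.inRange(hsv,lo,hi); k,l,st,c=cv2.connectedComponentsWithStats(m)
        return [(l==i,st[i],c[i]) for i in range(1,k) if st[i][4]>=mina]
    print(n)
    for m,st,c in comps((15,45,120),(40,255,255),60):
        if st[4]<700 and 150<c[1]<270: print(' brass?',st,c.round(1),cast(p,c,.023)[0].round(4))
    for nm,lo,hi in(("red",(0,150,120),(6,255,255)),("red2",(174,150,120),(180,255,255))):
        for m,st,c in comps(lo,hi,4): print(nm,st,c.round(1),cast(p,c,.059)[0].round(4),cast(p,c,.166)[0].round(4))
    g=cv2.inRange(hsv,(65,70,30),(90,255,255))
    k,l,st,c=cv2.connectedComponentsWithStats(g); i=1+np.argmax(st[1:,4]); print(st[i])
    pts=np.argwhere(l==i)[:,::-1]; hull=cv2.convexHull(pts.astype(np.int32)).reshape(-1,2)
    P=cast(p,hull,.059); print('green fit',circ(P,.165),circ(P))
    for uv in ([(301.7,188.7)] if n=="top" else [(150+437/3.5,140+335/3.5)]): print('wptr',cast(p,uv,.059))
E
```

```text
top
 brass? [244 155  19  14 160] [253.5 162.6] [ 0.6213 -0.0093  0.023 ]
red [337  69   6  15  20] [338.6  75. ] [ 0.7689 -0.4058  0.059 ] [ 0.7179 -0.36    0.166 ]
red [349  70   3   7  12] [350.3  72.9] [ 0.7584 -0.4457  0.059 ] [ 0.7082 -0.397   0.166 ]
red [467  94   4   7  15] [469.1  97.1] [ 0.5001 -0.7572  0.059 ] [ 0.4686 -0.686   0.166 ]
red [150  97   2   3   4] [150.5  98. ] [0.9731 0.206  0.059 ] [0.9073 0.2074 0.166 ]
red [459  96   2   8  10] [459.2  99.1] [ 0.5083 -0.7233  0.059 ] [ 0.4762 -0.6545  0.166 ]
red [171 100   4   3  10] [172.7 100.8] [0.93   0.1428 0.059 ] [0.8673 0.1489 0.166 ]
red [291 100   6   7  27] [294.3 103.1] [ 0.7405 -0.22    0.059 ] [ 0.6915 -0.1877  0.166 ]
red [200 102   4   4  12] [201.2 103.7] [0.8774 0.0609 0.059 ] [0.8185 0.0729 0.166 ]
red [466 103   4   5   5] [467.6 105. ] [ 0.4772 -0.7361  0.059 ] [ 0.4473 -0.6664  0.166 ]
red [197 109   4   3  10] [198.2 110. ] [0.8602 0.0797 0.059 ] [0.8026 0.0903 0.166 ]
red [157 113   4   4  13] [158.6 114.6] [0.9031 0.2052 0.059 ] [0.8424 0.2067 0.166 ]
red [152 116   3   4  10] [153.  117.2] [0.9
[... 1942 characters left out ...]
[0.8327 0.1189 0.166 ]
red [218 140   3   9  16] [219.3 143.1] [0.774  0.3726 0.059 ] [0.6277 0.2382 0.166 ]
red [203 142   6   8  29] [206.  145.4] [0.7318 0.4003 0.059 ] [0.5909 0.2624 0.166 ]
red [345 175   9   4  22] [348.2 176.2] [ 0.8514 -0.1171  0.059 ] [ 0.6951 -0.1881  0.166 ]
red [424 232  21   5  52] [433.8 233.8] [ 0.728  -0.4446  0.059 ] [ 0.5876 -0.4731  0.166 ]
red [431 239  20   7  52] [441.5 243. ] [ 0.7023 -0.4748  0.059 ] [ 0.5653 -0.4995  0.166 ]
[278 210  78  34 618]
green fit (array([ 0.61518019, -0.08366379]), np.float64(0.006690121109639083)) (array([ 0.61059302, -0.09112259,  0.15727621]), np.float64(0.005997113156140783))
wptr [[ 0.46129335 -0.10003863  0.059     ]]
```

```bash
python3 - <<'E'
from h import *
p=bot.camera_params("top"); q=bot.camera_params("scene")
for nm,uv,uvs in (("tinA",(187.3,251.2),(170,201)),("tinB",(223,236),(196.2,214.5))):
    print(nm,cast(p,uv,.023)[0].round(4),cast(q,uvs,.023)[0].round(4))
print('knob0',cast(p,(205+277/4,80+395/4),.145)[0].round(4), 'scene',cast(q,(150+392/3.5,140+190/3.5),.145)[0].round(4))
print('knob1',cast(p,(205+422/4,80+172/4),.145)[0].round(4),cast(q,(150+668/3.5,140+200/3.5),.145)[0].round(4))
print('knob2',cast(p,(205+144/4,80+165/4),.145)[0].round(4),cast(q,(150+533/3.5,140+75/3.5),.145)[0].round(4))
print('hub',cast(p,(205+283/4,80+270/4),.098)[0].round(4))
print('low',cast(p,(205+188/4,80+322/4),.096)[0].round(4))
s=bot.get_state(); print(R.from_quat(s['eef_rot']).as_matrix().round(3))
E
```

```text
tinA [0.4458 0.3048 0.023 ] [0.4383 0.292  0.023 ]
tinB [0.4406 0.1848 0.023 ] [0.436  0.1757 0.023 ]
knob0 [ 0.502  -0.0234  0.145 ] scene [ 0.5013 -0.0265  0.145 ]
knob1 [ 0.6171 -0.2075  0.145 ] [ 0.6187 -0.2087  0.145 ]
knob2 [ 0.7186 -0.0159  0.145 ] [ 0.718  -0.0203  0.145 ]
hub [ 0.6087 -0.0833  0.098 ]
low [0.6029 0.0032 0.096 ]
[[ 0.944 -0.001  0.329]
 [-0.329 -0.002  0.944]
 [-0.    -1.    -0.002]]
```

Candidates for the wax tins in the top picture: brass A (187,252), brass B (223,237), and brass low in the carousel (253,160). Not wanted: rivet tin (149,235, open and silvery), pink (247,269), blue (280,243), green (342,124), tape roll (179,174). The close crop confirms A and B are plain closed brass tins. I'll go over the carousel for a closer look with the wrist camera.

Call:
move_arm(
  series=[
    {"fingers": 85,"xyz": [230,-125,-283],"angular": [0,4,0]},
    {"fingers": 85,"xyz": [230,-125,-283],"angular": [0,4,0]},
    {"fingers": 85,"xyz": [460,-130,-567],"angular": [0,9,0]},
    {"fingers": 85,"xyz": [460,-130,-567],"angular": [0,9,0]},
    {"fingers": 85,"xyz": [460,-130,-567],"angular": [0,9,0]},
    {"fingers": 85,"xyz": [460,-130,-567],"angular": [0,9,0]},
    {"fingers": 85,"xyz": [460,-130,-567],"angular": [0,9,0]},
    {"fingers": 30,"xyz": [460,-130,-567],"angular": [0,9,0]},
    {"fingers": 30,"xyz": [460,-130,-567],"angular": [0,9,0]},
    {"fingers": 30,"xyz": [460,-130,-567],"angular": [0,9,0]},
    {"fingers": 30,"xyz": [460,-130,-567],"angular": [0,9,0]},
    {"fingers": 30,"xyz": [460,-130,-567],"angular": [0,9,0]},
  ],
)

```text
clock: 1.65
position: [0.4699, -0.0516, 0.3215]
eef_rot: [0.686, -0.173, 0.172, -0.685]
ft_force: [0.8, 0.3, -0.1]
finger_gap: 0.03
```

```bash
python3 - <<'E'
from h import *
s=bot.get_state(); print(s['joint_positions'].round(3) if hasattr(s['joint_positions'],'round') else s['joint_positions'])
p,im,d=grab("wrist","w1"); np.save('pics/w1d.npy',d)
import pickle; pickle.dump(p,open('pics/w1.pkl','wb'))
cv2.imwrite('pics/w1b.png',cv2.resize(cv2.imread('pics/w1.png'),(800,600)))
E
```

```text
[-0.323 -0.246  1.884 -0.002  1.503 -1.401]
```

View pics/w1b.png

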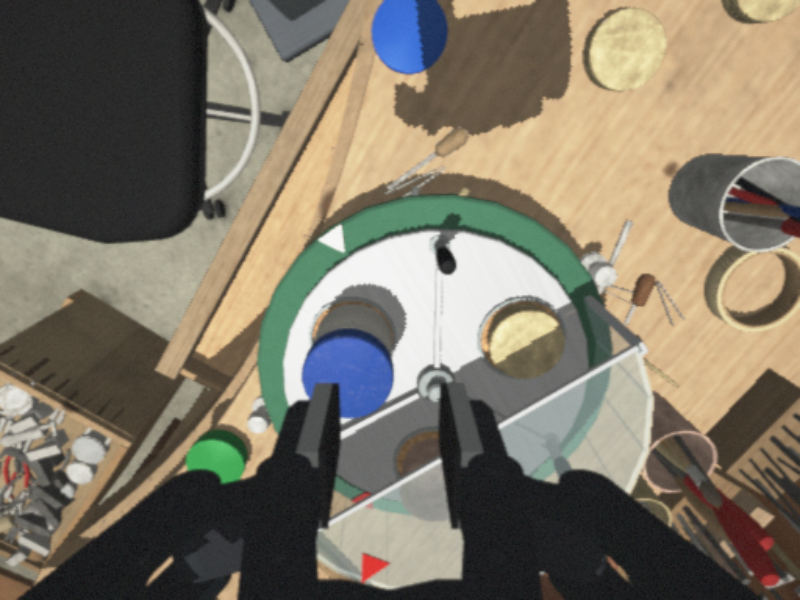

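Wrist picture (800x600 view): knob_0 top at (447,262), white pointer tip side at (335,240), wax tin low at (525,340), hub at (435,382), jar lid at (347,372), roof red triangle at (373,567). Next I'll fit these.

```bash
python3 - <<'E'
from h import *
import pickle
p=pickle.load(open('pics/w1.pkl','rb')); im=cv2.imread('pics/w1.png'); hsv=cv2.cvtColor(im,cv2.COLOR_BGR2HSV)
print(np.asarray(p['extrinsics']).round(3).tolist())
g=cv2.inRange(hsv,(65,70,30),(90,255,255)); k,l,st,c=cv2.connectedComponentsWithStats(g)
i=max((i for i in range(1,k) if not(st[i][0]>100 and st[i][0]<150 and st[i][2]<60)),key=lambda i:st[i][4]); print(st[i])
pts=np.argwhere(l==i)[:,::-1]; hull=cv2.convexHull(pts.astype(np.int32)).reshape(-1,2)
hull=hull[hull[:,1]<240]
P=cast(p,hull,.059); ax,e=circ(P,.165); print('axis green',ax,e,circ(P))
# white disc edge
def ang(x,c): return np.degrees(np.arctan2(x[1]-c[1],x[0]-c[0]))%360
f=512/800
axk=np.array([.6125,-.083])
for nm,uv,z in (("knob0 top",(447,265),.145),("hub",(435,382),.098),("low",(525,340),.096),("rooftri",(373,567),.166)):
    X=cast(p,np.array(uv)*f,z)[0]; print(nm,X.round(4),ang(X,ax),ang(X,axk),np.hypot(*(X[:2]-ax)))
# white pointer
m=cv2.inRange(hsv,(0,0,200),(180,40,255)); k,l,st,c=cv2.connectedComponentsWithStats(m)
for i in range(1,k):
    if st[i][4]>30 and 180<c[i][0]<240 and 120<c[i][1]<180:
        X=cast(p,c[i],.0595)[0]; print('wptr',st[i],c[i],X.round(4),ang(X,ax),ang(X,axk))
a=im[110:270,150:400]; cv2.imwrite('pics/w1c.png',cv2.resize(a,None,fx=3.2,fy=3.2,interpolation=cv2.INTER_CUBIC))
E
```

```text
[[0.472, 0.833, 0.287, 0.395], [0.881, -0.446, -0.155, -0.011], [-0.001, 0.326, -0.945, 0.504], [0.0, 0.0, 0.0, 1.0]]
[ 165  125  219  152 5847]
axis green [ 0.61444137 -0.08262217] 0.00517971545289273 (array([ 0.60883728, -0.08066551,  0.16016961]), np.float64(0.003539875807986633))
knob0 top [ 0.5005 -0.0223  0.145 ] 152.0998981789594 151.54137695396793 0.1289799853545443
hub [ 0.602  -0.0782  0.098 ] 160.35224748571787 155.32157470601172 0.013158887894967611
low [0.6035 0.0049 0.096 ] 97.15404088246228 95.87463863276365 0.08822325742604521
rooftri [ 0.6937 -0.1864  0.166 ] 307.37809923953694 308.15030106465485 0.13059770448999214
wptr [204 144  17  17 160] [213.58125 152.6875 ] [ 0.4594 -0.0995  0.0595] 186.20256446544082 186.14085625705522
```

View pics/w1c.png

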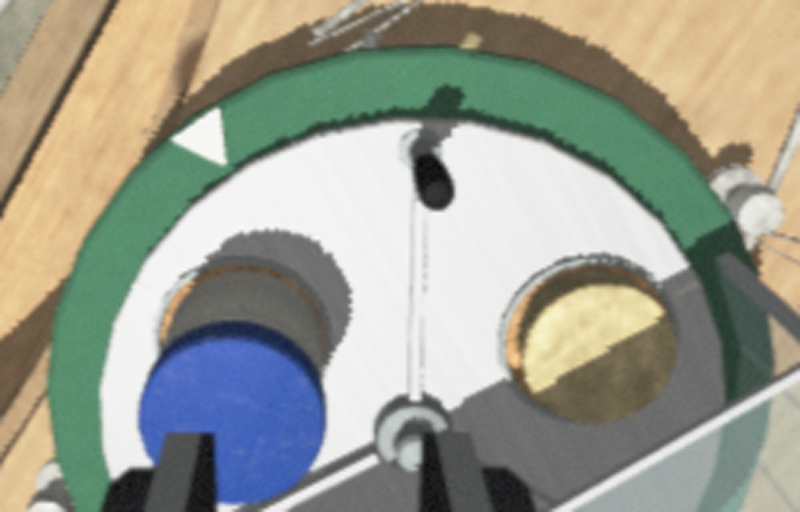

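Call:
move_arm(
  series=[
    {"fingers": 30,"xyz": [1,8,4],"angular": [0,10,0]},
    {"fingers": 30,"xyz": [3,16,8],"angular": [0,20,0]},
    {"fingers": 30,"xyz": [4,25,12],"angular": [0,30,0]},
    {"fingers": 30,"xyz": [5,33,16],"angular": [0,40,0]},
    {"fingers": 30,"xyz": [7,41,20],"angular": [0,50,0]},
    {"fingers": 30,"xyz": [8,50,24],"angular": [0,60,0]},
    {"fingers": 30,"xyz": [9,58,28],"angular": [0,70,0]},
    {"fingers": 30,"xyz": [11,66,32],"angular": [0,80,0]},
    {"fingers": 30,"xyz": [12,75,36],"angular": [0,90,0]},
    {"fingers": 30,"xyz": [13.5,83,40],"angular": [0,100,0]},
    {"fingers": 30,"xyz": [13.5,91,40],"angular": [0,110,0]},
    {"fingers": 30,"xyz": [13.5,100,40],"angular": [0,120,0]},
  ],
)

```text
clock: 3.2
position: [0.5026, -0.0289, 0.2214]
eef_rot: [0.19, -0.679, 0.684, -0.189]
ft_force: [-0.5, -1.2, -0.1]
finger_gap: 0.03
```

```bash
cat >> h.py <<'E'
AX=np.array([.6125,-.0825])
def pose():
    s=bot.get_state(); M=R.from_quat(s['eef_rot']).as_matrix(); x=M[:,0]
    return s,M,np.degrees(np.arctan2(x[1],x[0]))
def rel(target,yaw=None):
    s,M,y0=pose(); d=M.T@(np.asarray(target)-np.asarray(s['position']))*1000
    dy=None if yaw is None else -(((yaw-y0)+180)%360-180)
    return d.round(1), dy
E
python3 - <<'E'
from h import *
s,M,y=pose(); print(M.round(3).tolist(),y,np.round(s['position'],4),np.round(s['joint_positions'],3))
print(rel([.501,-.0225,.112],151.7))
E
```

```text
[[-0.856, 0.001, 0.518], [-0.518, -0.007, -0.856], [0.003, -1.0, 0.006]] -148.82966462280953 [ 0.5026 -0.0289  0.2214] [-0.255 -0.123  1.958 -0.007  1.304  0.773]
(array([ -2.3, 109.3,  -7. ]), np.float64(59.47033537719051))
```

Call:
move_arm(
  series=[
    {"fingers": 30,"xyz": [0,10,-2],"angular": [0,10,0]},
    {"fingers": 30,"xyz": [-1,20,-3],"angular": [0,20,0]},
    {"fingers": 30,"xyz": [-1,30,-4],"angular": [0,30,0]},
    {"fingers": 30,"xyz": [-2,40,-6],"angular": [0,40,0]},
    {"fingers": 30,"xyz": [-2.3,50,-7],"angular": [0,50,0]},
    {"fingers": 30,"xyz": [-2.3,50,-7],"angular": [0,59.5,0]},
    {"fingers": 30,"xyz": [-2.3,50,-7],"angular": [0,59.5,0]},
  ],
)

```text
clock: 4.08
position: [0.5006, -0.0217, 0.1708]
eef_rot: [-0.173, -0.683, 0.688, 0.172]
ft_force: [-0.0, -0.6, 0.0]
finger_gap: 0.0299
```

```bash
python3 - <<'E'
from h import *
s,M,y=pose(); print(y,np.round(s['position'],4),np.round(s['joint_positions'],3))
p,im,d=grab("wrist","w2"); cv2.imwrite('pics/w2b.png',cv2.resize(cv2.imread('pics/w2.png'),(800,600)))
print(proj(p,[[.501,-.0225,.145],[.501,-.0225,.12],s['position']])*800/512)
print(rel([.501,-.0225,.112],151.7))
E
```

```text
151.7936479350302 [ 0.5006 -0.0217  0.1708] [-0.242 -0.085  2.017 -0.007  1.208  1.823]
[[389.55918745 322.53278099]
 [389.21051894 302.88503613]
 [388.64629356 349.6173097 ]]
(array([-0.3, 59.1,  0.1]), np.float64(0.14369761408735826))
```

View pics/w2b.png

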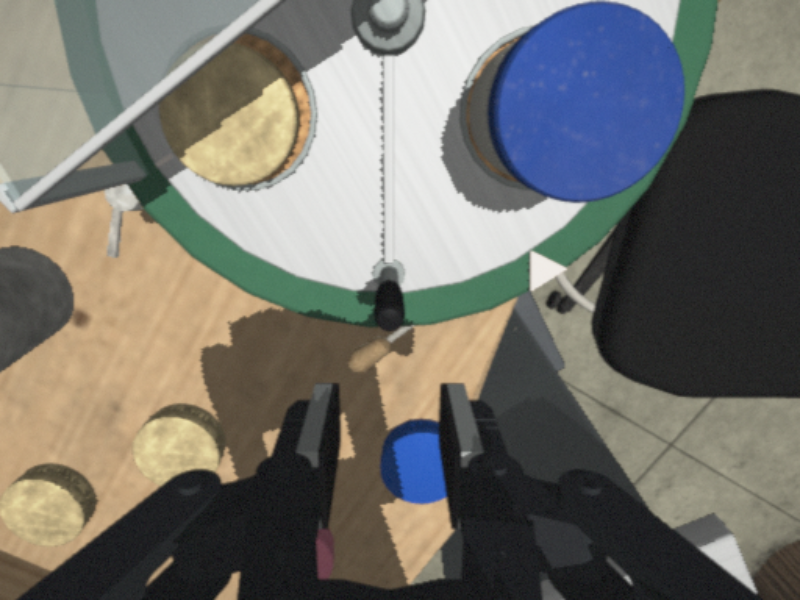

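The picture shows the knob top at (390,318), which matches the projected target (390,322) and lies midway between the fingers. The tin (242,120) sits off-centre in its nest, away from the axis. I'll go down and close on the knob.

Call:
move_arm(
  series=[
    {"fingers": 30,"xyz": [0,30,0],"angular": [0,0,0]},
    {"fingers": 30,"xyz": [0,59,0],"angular": [0,0,0]},
    {"fingers": 30,"xyz": [0,59,0],"angular": [0,0,0]},
    {"fingers": 15,"xyz": [0,59,0],"angular": [0,0,0]},
    {"fingers": 10,"xyz": [0,59,0],"angular": [0,0,0]},
    {"fingers": 10,"xyz": [0,59,0],"angular": [0,0,0]},
    {"fingers": 10,"xyz": [0,59,0],"angular": [0,0,0]},
  ],
  force=20,
)

```text
clock: 5.0
position: [0.5011, -0.0223, 0.1127]
eef_rot: [-0.173, -0.684, 0.688, 0.171]
ft_force: [-0.5, -0.4, -0.6]
finger_gap: 0.0101
```

```bash
cat >> h.py <<'E'
def arc(a_list,r=.126,ax=AX,yawoff=0,z=None):
    """rows for knob angles a (deg), tool x outward"""
    s,M,y0=pose(); p0=np.array(s['position'])
    for a in a_list:
        t=np.radians(a); X=np.array([ax[0]+r*np.cos(t),ax[1]+r*np.sin(t),p0[2] if z is None else z])
        d=M.T@(X-p0)*1000; dy=-(((a+yawoff-y0)+180)%360-180)
        print(a,d.round(1).tolist(),round(dy,1))
E
python3 - <<'E'
from h import *
s,M,y=pose(); P=np.array(s['position']); print(y,P.round(4),s['finger_gap'],np.round(s['ft_force'],1))
v=P[:2]-AX; a=np.degrees(np.arctan2(v[1],v[0]))%360; print('r',np.hypot(*v),a)
arc([152.7,155,158.5,163,168,173,178,183,188,193,198,203])
E
```

```text
151.84919424293633 [ 0.5011 -0.0223  0.1127] 0.01008179993075716 [-0.5 -0.4 -0.6]
r 0.12661952453114447 151.60926596666005
152.7 [-0.6, 0.0, 2.4] -0.9
155 [-0.8, 0.0, 7.5] -3.2
158.5 [-1.5, 0.1, 15.1] -6.7
163 [-3.0, 0.2, 24.9] -11.2
168 [-5.6, 0.2, 35.6] -16.2
173 [-9.1, 0.3, 46.0] -21.2
178 [-13.5, 0.4, 56.1] -26.2
183 [-18.8, 0.5, 65.7] -31.2
188 [-24.9, 0.5, 74.9] -36.2
193 [-31.7, 0.6, 83.4] -41.2
198 [-39.3, 0.7, 91.4] -46.2
203 [-47.6, 0.8, 98.7] -51.2
```

The gap read 10.1 mm where 13.6 mm was expected, so the fingers may have missed the knob. I'll look before moving.

```bash
python3 - <<'E'
from h import *
p,im,d=grab("wrist","w3"); cv2.imwrite('pics/w3b.png',cv2.resize(cv2.imread('pics/w3.png'),(800,600)))
im=cv2.imread('pics/w3.png')[150:300,170:330]; cv2.imwrite('pics/w3c.png',cv2.resize(im,None,fx=4,fy=4,interpolation=cv2.INTER_CUBIC))
print(proj(p,[[.501,-.0225,.145],[.501,-.0225,.12],bot.get_state()['position']]))
E
```

```text
[[249.55019886 250.51403303]
 [249.25145001 229.0154077 ]
 [248.82012341 223.79598935]]
```

View pics/w3b.png

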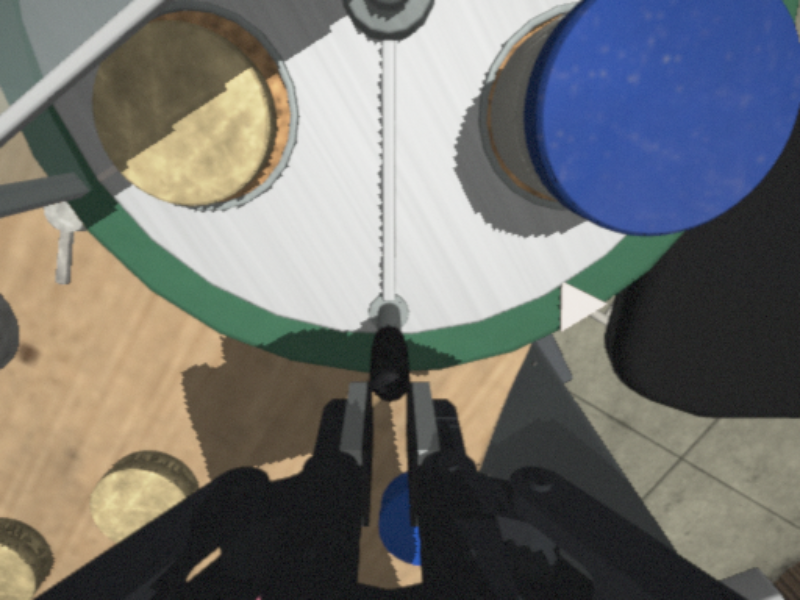

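View pics/w3c.png

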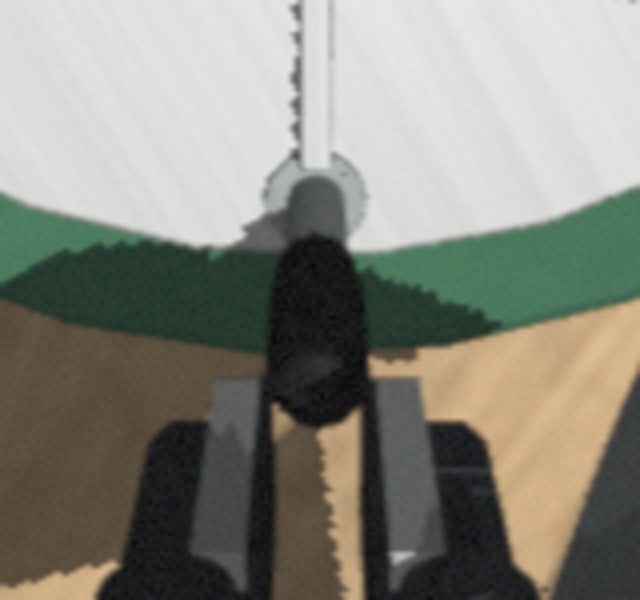

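```bash
python3 - <<'E'
from h import *
s,M,y=pose(); p,im,d=grab("wrist","w4"); E=np.asarray(p['extrinsics']); P=np.array(s['position'])
for nm,cu in (("Ltip",(237,385)),("Ltip2",(222,450)),("Lbase",(215,540)),("Rtip",(398,385)),("Rtip2",(405,450)),("knobtop",(320,400)),("knobtop2",(318,375)),("knobside",(318,300)),("disc",(200,150)),("rimdisc",(420,130))):
    u=170+cu[0]/4; v=150+cu[1]/4; z=d[int(round(v)),int(round(u))]
    X=E[:3,:3]@np.array([(u-p['cx'])/p['fx']*z,(v-p['cy'])/p['fy']*z,z])+E[:3,3]
    print(nm,round(float(z),4),X.round(4),'tool',(M.T@(X-P)*1000).round(1))
E
```

```text
Ltip 0.1531 [ 0.5137 -0.0189  0.1584] tool [ -9.8 -45.8  -8.7]
Ltip2 0.14 [ 0.514  -0.0181  0.1723] tool [ -9.8 -59.8  -9.5]
Lbase 0.1238 [ 0.5144 -0.0187  0.1892] tool [-10.5 -76.7  -9. ]
Rtip 0.153 [ 0.5052 -0.0348  0.1586] tool [ -9.9 -46.    9.3]
Rtip2 0.1407 [ 0.5048 -0.0345  0.1718] tool [ -9.4 -59.1   9.3]
knobtop 0.169 [ 0.501  -0.0228  0.1448] tool [ -0.4 -32.2   0.7]
knobtop2 0.1684 [ 0.504  -0.0241  0.1443] tool [ -3.6 -31.8   0.4]
knobside 0.1802 [ 0.5074 -0.026   0.1306] tool [ -7.5 -18.    0.4]
disc 0.2332 [ 0.5186 -0.0096  0.0737] tool [ -9.4  38.8 -19.7]
rimdisc 0.233 [ 0.5039 -0.0443  0.073 ] tool [-12.8  39.7  17.9]
```

```bash
python3 - <<'E'
from h import *
s,M,y=pose(); P=np.array(s['position']); p=bot.camera_params("wrist"); E=np.asarray(p['extrinsics'])
print('cam in tool', (M.T@(E[:3,3]-P)*1000).round(1), (M.T@E[:3,:3]).round(3).tolist())
for n,l in (("scene",(290,150,110,80)),("top",(240,150,110,80))):
    q,im,d=grab(n,n+"4"); a=cv2.imread(f'pics/{n}4.png'); 
    uv=proj(q,[P,P+[0,0,.0187],[.501,-.0225,.145],[.501,-.0225,.105],P+[0,0,.054+.0187]]); print(n,uv.round(1).tolist())
    c=uv[0].astype(int); x0,y0=c[0]-60,c[1]-50
    b=cv2.resize(a[y0:y0+100,x0:x0+120],None,fx=5,fy=5,interpolation=cv2.INTER_CUBIC)
    for t,col in zip(uv,((0,0,255),(255,0,0),(0,255,0),(0,255,255),(255,0,255))): cv2.circle(b,tuple(((t-[x0,y0])*5).astype(int).tolist()),3,col,-1)
    cv2.imwrite(f'pics/{n}4c.png',b)
E
```

```text
cam in tool [-8.300e+01 -1.826e+02  1.000e-01] [[-0.001, 0.945, 0.327], [0.001, -0.327, 0.945], [1.0, 0.001, -0.0]]
scene [[260.7, 203.3], [260.7, 197.9], [260.8, 193.8], [260.8, 205.5], [260.6, 181.8]]
top [[273.9, 182.8], [274.0, 180.8], [274.1, 179.1], [273.9, 183.6], [274.3, 174.6]]
```

View pics/scene4c.png

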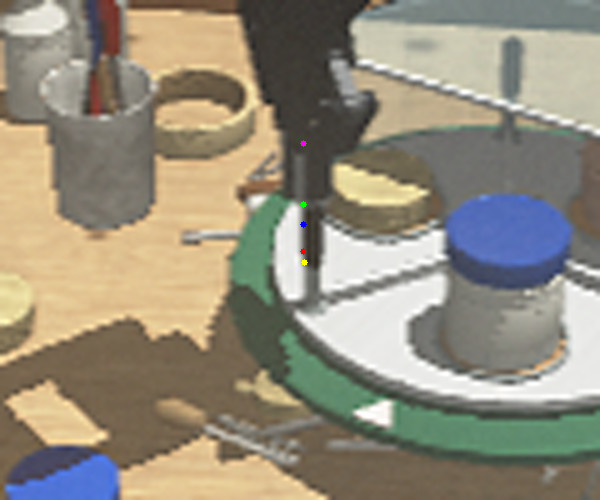

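View pics/top4c.png

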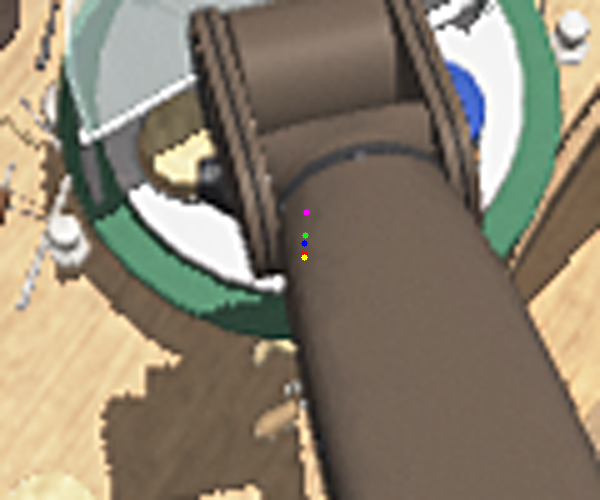

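```bash
python3 - <<'E'
import cv2
a=cv2.imread('pics/scene4.png')[165:215,235:290]; cv2.imwrite('pics/scene4d.png',cv2.resize(a,None,fx=12,fy=12,interpolation=cv2.INTER_NEAREST))
E
```

```text
(no output)
```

View pics/scene4d.png

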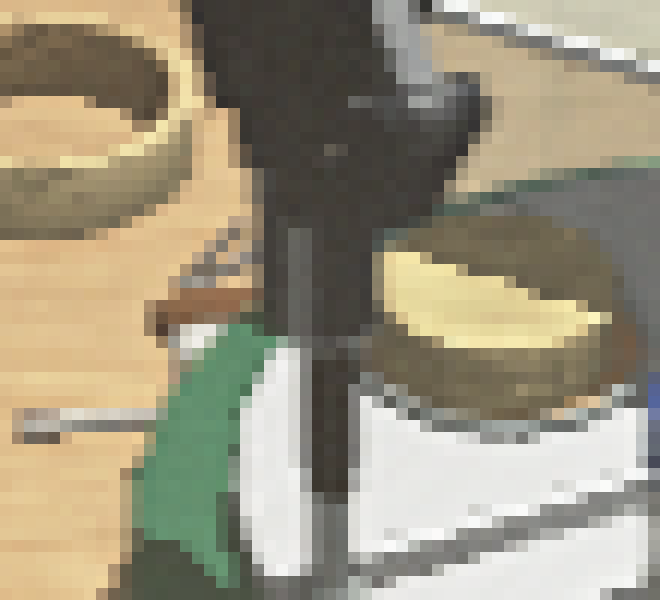

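```bash
python3 - <<'E'
from h import *
s,M,y=pose(); P=np.array(s['position']); p=bot.camera_params("wrist"); E=np.asarray(p['extrinsics'])
Rt=M.T@E[:3,:3]; t=M.T@(E[:3,3]-P)
def tool(d,u,v):
    z=d[v,u]; return ((Rt@np.array([(u-p['cx'])/p['fx']*z,(v-p['cy'])/p['fy']*z,z])+t)*1000).round(1)
_,_,d4=grab("wrist","w5"); 
for v in range(238,300,4): print(v,tool(d4,229,v),tool(d4,269,v))
for nm,us in (('pics/w1d.npy',(207,288)),('pics/wrist0.npy',(128,372))):
    d=np.load(nm); print(nm)
    for v in range(238,300,6): print(v,[tool(d,u,v).tolist() for u in us])
E
```

```text
238 [ 65.4 110.9 -18.9] [ 65.6 111.5  19.3]
242 [ 70.6 112.8 -19.1] [ 70.2 112.1  19.5]
246 [-10.3 -46.6  -8.8] [-10.4 -46.7   9.1]
250 [-10.  -49.6  -8.6] [-10.  -49.6   8.9]
254 [-10.  -53.2  -8.4] [ -9.3 -52.    8.8]
258 [-10.  -56.6  -8.2] [ -9.8 -56.2   8.6]
262 [-10.  -59.8  -8. ] [ -9.8 -59.4   8.4]
266 [ -9.8 -62.6  -7.9] [-10.2 -63.2   8.2]
270 [-10.4 -66.5  -7.6] [ -9.9 -65.7   8.1]
274 [ -9.9 -68.5  -7.5] [ -9.8 -68.3   7.9]
278 [ -9.7 -71.   -7.4] [-10.3 -71.8   7.7]
282 [ -9.6 -73.4  -7.3] [-10.1 -74.1   7.6]
286 [-10.1 -76.7  -7.1] [-10.5 -77.2   7.4]
290 [ -8.8 -77.2  -7.1] [ -8.6 -76.9   7.5]
294 [ -7.8 -78.2  -7. ] [ -6.3 -76.1   7.6]
298 [ -5.3 -77.1  -7.1] [-11.4 -85.5   6.9]
pics/w1d.npy
238 [[96.4, 172.2, -48.3], [133.3, 245.5, 54.5]]
244 [[103.3, 170.7, -48.4], [138.6, 237.9, 53.9]]
250 [[-9.6, -49.1, -18.3], [-9.3, -48.3, 17.4]]
256 [[-9.9, -54.7, -17.6], [-10.4, -55.5, 16.6]]
262 [[-9.9, -59.7, -17.1], [-10.2, -60.0, 16.1]]
268 [[-9.0, -62.7, -16.7], [-9.7, -63.9, 15.7]]
274 [[-9.4, -67.8, -16.1], [-9.6, -68.0, 15.3]]
280 [[-9.9, -72.6, -15.6], [-9.0, -71.2, 15.0]]
286 [[-9.6, -75.9, -15.2], [-6.5, -71.4, 15.1]]
292 [[-8.9, -78.6, -14.9], [-4.6, -72.6, 15.0]]
298 [[-5.2, -77.1, -15.2], [-2.5, -73.3, 15.0]]
pics/wrist0.npy
238 [[-5.5, -29.5, -60.1], [-6.3, -30.7, 61.0]]
244 [[-3.1, -31.2, -59.8], [-2.9, -30.5, 61.4]]
250 [[0.4, -30.9, -60.3], [1.1, -29.4, 62.3]]
256 [[4.8, -29.1, -61.5], [3.8, -30.5, 62.2]]
262 [[7.9, -29.7, -61.6], [7.1, -30.8, 62.5]]
268 [[-9.7, -64.0, -48.1], [-9.2, -63.0, 49.6]]
274 [[-9.4, -67.8, -46.8], [-10.2, -68.8, 47.5]]
280 [[-10.1, -72.9, -45.0], [-9.3, -71.5, 46.7]]
286 [[-10.2, -76.8, -43.7], [-9.0, -75.0, 45.6]]
292 [[-9.9, -80.0, -42.7], [-9.8, -79.7, 43.9]]
298 [[-7.5, -80.2, -42.9], [-9.4, -82.7, 42.9]]
```

Scene, wrist depth and gap all agree: the real fingertips sit about 44 mm behind the reported TCP. The pads span tool y from -45 to -78 mm when nearly shut, so they closed just above the knob. I'll allow for this offset from here on: open, go down 45 mm more and close.

Call:
move_arm(
  series=[
    {"fingers": 30,"xyz": [0,0,0],"angular": [0,0,0]},
    {"fingers": 30,"xyz": [0,0,0],"angular": [0,0,0]},
    {"fingers": 30,"xyz": [0,0,0],"angular": [0,0,0]},
    {"fingers": 30,"xyz": [0,15,0],"angular": [0,0,0]},
    {"fingers": 30,"xyz": [0,30,0],"angular": [0,0,0]},
    {"fingers": 30,"xyz": [0,45,0],"angular": [0,0,0]},
    {"fingers": 15,"xyz": [0,45,0],"angular": [0,0,0]},
    {"fingers": 10,"xyz": [0,45,0],"angular": [0,0,0]},
    {"fingers": 10,"xyz": [0,45,0],"angular": [0,0,0]},
    {"fingers": 10,"xyz": [0,45,0],"angular": [0,0,0]},
  ],
  force=20,
)

```text
clock: 6.5
position: [0.4994, -0.0222, 0.0654]
eef_rot: [-0.172, -0.684, 0.688, 0.172]
ft_force: [2.6, -1.0, -15.2]
finger_gap: 0.013
```

```bash
python3 - <<'E'
from h import *
s,M,y=pose(); P=np.array(s['position']); print(y,P.round(4),s['finger_gap'],np.round(s['ft_force'],1))
p,im,d=grab("wrist","w6"); cv2.imwrite('pics/w6b.png',cv2.resize(cv2.imread('pics/w6.png'),(800,600)))
v=P[:2]-AX; a=np.degrees(np.arctan2(v[1],v[0]))%360; print('r',np.hypot(*v),a)
arc([152.7,154.5,157.5,161.5,166,170.5,175,179.5,184,188,191,193])
E
```

```text
151.8450656455984 [ 0.4994 -0.0222  0.0654] 0.013023251039177182 [  2.6  -1.  -15.2]
r 0.1281879862500057 151.93724641986586
152.7 [-2.2, 0.0, 1.7] -0.9
154.5 [-2.3, 0.0, 5.6] -2.7
157.5 [-2.8, 0.1, 12.2] -5.7
161.5 [-4.0, 0.1, 20.9] -9.7
166 [-6.0, 0.2, 30.6] -14.2
170.5 [-8.8, 0.3, 40.1] -18.7
175 [-12.3, 0.3, 49.3] -23.2
179.5 [-16.6, 0.4, 58.3] -27.7
184 [-21.5, 0.5, 66.8] -32.2
188 [-26.5, 0.5, 74.1] -36.2
191 [-30.5, 0.5, 79.3] -39.2
193 [-33.3, 0.6, 82.7] -41.2
```

View pics/w6b.png

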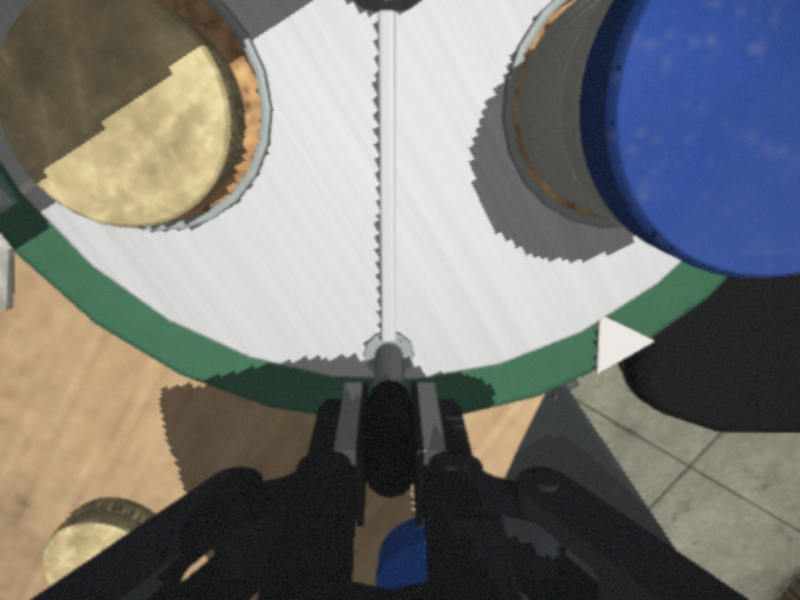

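Gap 13 mm: the knob is held. The tool is loaded 15 N downwards, so I'll slacken to a loose cage (15.5 mm) and carry the knob round the arc.

Call:
move_arm(
  series=[
    {"fingers": 15.5,"xyz": [0,0,0],"angular": [0,0,0]},
    {"fingers": 15.5,"xyz": [0,-1,0],"angular": [0,0,0]},
  ],
)

```text
clock: 6.8
position: [0.5015, -0.0227, 0.0689]
eef_rot: [-0.173, -0.684, 0.688, 0.171]
ft_force: [0.7, 0.8, 0.5]
finger_gap: 0.0152
```

```bash
sed -i 's/^AX=.*/AX=np.array([.6120,-.0825])/' h.py; python3 - <<'E'
from h import *
s,M,y=pose(); P=np.array(s['position']); print(y,P.round(4),s['finger_gap'],np.round(s['ft_force'],1))
v=P[:2]-AX; a=np.degrees(np.arctan2(v[1],v[0]))%360; print('r',np.hypot(*v),a)
arc([152.5,154,156.5,160,164,168.5,173,177.5,182,185.5,188,189],r=.127,z=.066)
E
```

```text
151.84996635976213 [ 0.5015 -0.0227  0.0689] 0.015174009846449815 [0.7 0.8 0.5]
r 0.1256751557310608 151.59232348877376
152.5 [1.3, 2.9, 2.0] -0.7
154 [1.3, 3.0, 5.3] -2.2
156.5 [0.9, 3.0, 10.8] -4.7
160 [0.1, 3.0, 18.6] -8.2
164 [-1.5, 3.1, 27.3] -12.2
168.5 [-4.0, 3.2, 36.9] -16.7
173 [-7.2, 3.2, 46.4] -21.2
177.5 [-11.2, 3.3, 55.5] -25.7
182 [-15.8, 3.4, 64.3] -30.2
185.5 [-19.9, 3.4, 70.9] -33.7
188 [-23.1, 3.5, 75.5] -36.2
189 [-24.4, 3.5, 77.2] -37.2
```

Call:
move_arm(
  series=[
    {"fingers": 15.5,"xyz": [0.3,1,2],"angular": [0,-0.7,0]},
    {"fingers": 15.5,"xyz": [0.5,2,5.3],"angular": [0,-2.2,0]},
    {"fingers": 15.5,"xyz": [0.5,2,10.8],"angular": [0,-4.7,0]},
    {"fingers": 15.5,"xyz": [0,2,18.6],"angular": [0,-8.2,0]},
    {"fingers": 15.5,"xyz": [-1.5,2,27.3],"angular": [0,-12.2,0]},
    {"fingers": 15.5,"xyz": [-4,2,36.9],"angular": [0,-16.7,0]},
    {"fingers": 15.5,"xyz": [-7.2,2,46.4],"angular": [0,-21.2,0]},
    {"fingers": 15.5,"xyz": [-11.2,2,55.5],"angular": [0,-25.7,0]},
    {"fingers": 15.5,"xyz": [-15.8,2,64.3],"angular": [0,-30.2,0]},
    {"fingers": 15.5,"xyz": [-19.9,2,70.9],"angular": [0,-33.7,0]},
    {"fingers": 15.5,"xyz": [-23.1,2,75.5],"angular": [0,-36.2,0]},
    {"fingers": 15.5,"xyz": [-24.4,2,77.2],"angular": [0,-37.2,0]},
  ],
)

```text
clock: 8.3
position: [0.4866, -0.1028, 0.0677]
eef_rot: [0.055, -0.702, 0.708, -0.056]
ft_force: [0.0, 0.7, -0.6]
finger_gap: 0.0155
```

```bash
python3 - <<'E'
from h import *
s,M,y=pose(); P=np.array(s['position']); print(y,P.round(4),s['finger_gap'],np.round(s['ft_force'],1),np.round(s['joint_positions'],2))
p,im,d=grab("wrist","w7"); cv2.imwrite('pics/w7b.png',cv2.resize(cv2.imread('pics/w7.png'),(800,600)))
v=P[:2]-AX; a=np.degrees(np.arctan2(v[1],v[0]))%360; print('r',np.hypot(*v),a)
arc([190,192,195,199,204,209,214,219,224,228,231,232.5],r=.1265,z=.067)
E
```

```text
-170.92317219332537 [ 0.4866 -0.1028  0.0677] 0.01547161260882795 [ 0.   0.7 -0.6] [-0.41  0.03  2.11 -0.01  1.    1.01]
r 0.1270317821532564 189.2095773033581
190 [-0.5, 0.7, 1.7] -0.9
192 [-0.7, 0.7, 6.1] -2.9
195 [-1.2, 0.8, 12.7] -5.9
199 [-2.4, 0.9, 21.5] -9.9
204 [-4.8, 1.0, 32.3] -14.9
209 [-8.1, 1.0, 42.8] -19.9
214 [-12.3, 1.1, 53.0] -24.9
219 [-17.3, 1.2, 62.8] -29.9
224 [-23.3, 1.3, 72.1] -34.9
228 [-28.6, 1.3, 79.2] -38.9
231 [-32.9, 1.4, 84.2] -41.9
232.5 [-35.1, 1.4, 86.6] -43.4
```

View pics/w7b.png

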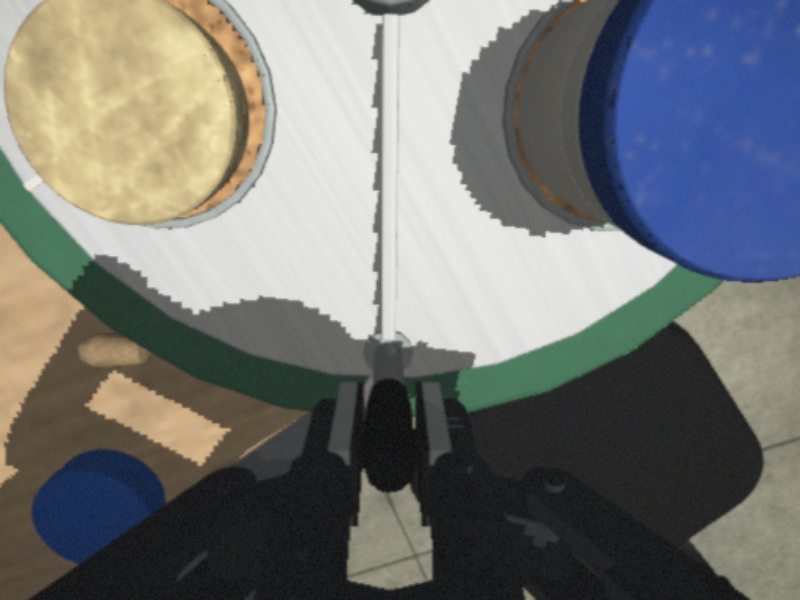

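The carousel has turned about 37° with the jar standing, and the wax bay's white rim line shows at (35,183). I'll continue.

Call:
move_arm(
  series=[
    {"fingers": 15.5,"xyz": [-0.5,0.5,1.7],"angular": [0,-0.9,0]},
    {"fingers": 15.5,"xyz": [-0.7,0.7,6.1],"angular": [0,-2.9,0]},
    {"fingers": 15.5,"xyz": [-1.2,0.8,12.7],"angular": [0,-5.9,0]},
    {"fingers": 15.5,"xyz": [-2.4,0.9,21.5],"angular": [0,-9.9,0]},
    {"fingers": 15.5,"xyz": [-4.8,1,32.3],"angular": [0,-14.9,0]},
    {"fingers": 15.5,"xyz": [-8.1,1,42.8],"angular": [0,-19.9,0]},
    {"fingers": 15.5,"xyz": [-12.3,1,53],"angular": [0,-24.9,0]},
    {"fingers": 15.5,"xyz": [-17.3,1,62.8],"angular": [0,-29.9,0]},
    {"fingers": 15.5,"xyz": [-23.3,1,72.1],"angular": [0,-34.9,0]},
    {"fingers": 15.5,"xyz": [-28.6,1,79.2],"angular": [0,-38.9,0]},
    {"fingers": 15.5,"xyz": [-32.9,1,84.2],"angular": [0,-41.9,0]},
    {"fingers": 15.5,"xyz": [-35.1,1,86.6],"angular": [0,-43.4,0]},
  ],
)

```text
clock: 9.85
position: [0.5352, -0.1829, 0.0673]
eef_rot: [0.314, -0.631, 0.637, -0.313]
ft_force: [-1.4, 1.6, 0.6]
finger_gap: 0.0155
```

```bash
python3 - <<'E'
from h import *
s,M,y=pose(); P=np.array(s['position']); print(y,P.round(4),s['finger_gap'],np.round(s['ft_force'],1),np.round(s['joint_positions'],2))
v=P[:2]-AX; a=np.degrees(np.arctan2(v[1],v[0]))%360; print('r',np.hypot(*v),a)
arc([233.5,235,237,239.5,242,244,245],r=.1265,z=.067)
E
```

```text
-127.43888826301662 [ 0.5352 -0.1829  0.0673] 0.01551206393604933 [-1.4  1.6  0.6] [-0.51  0.18  1.95 -0.01  1.01  0.15]
r 0.1264021616803942 232.5779710767676
233.5 [0.1, 0.4, 2.0] -0.9
235 [-0.0, 0.4, 5.3] -2.4
237 [-0.3, 0.4, 9.8] -4.4
239.5 [-0.8, 0.4, 15.2] -6.9
242 [-1.6, 0.5, 20.7] -9.4
244 [-2.4, 0.5, 25.0] -11.4
245 [-2.9, 0.5, 27.2] -12.4
```

Call:
move_arm(
  series=[
    {"fingers": 15.5,"xyz": [0,0.4,2],"angular": [0,-0.9,0]},
    {"fingers": 15.5,"xyz": [0,0.4,5.3],"angular": [0,-2.4,0]},
    {"fingers": 15.5,"xyz": [-0.3,0.4,9.8],"angular": [0,-4.4,0]},
    {"fingers": 15.5,"xyz": [-0.8,0.4,15.2],"angular": [0,-6.9,0]},
    {"fingers": 15.5,"xyz": [-1.6,0.4,20.7],"angular": [0,-9.4,0]},
    {"fingers": 15.5,"xyz": [-2.4,0.4,25],"angular": [0,-11.4,0]},
    {"fingers": 15.5,"xyz": [-2.9,0.4,27.2],"angular": [0,-12.4,0]},
    {"fingers": 15.5,"xyz": [-2.9,0.4,27.2],"angular": [0,-12.4,0]},
  ],
)

```text
clock: 10.85
position: [0.5587, -0.1972, 0.0671]
eef_rot: [0.381, -0.594, 0.599, -0.379]
ft_force: [-0.3, 0.0, 0.1]
finger_gap: 0.0156
```

```bash
python3 - <<'E'
from h import *
s,M,y=pose(); P=np.array(s['position']); print(y,P.round(4),s['finger_gap'],np.round(s['ft_force'],1),np.round(s['joint_positions'],2))
v=P[:2]-AX; a=np.degrees(np.arctan2(v[1],v[0]))%360; print('r',np.hypot(*v),a)
import pickle
p,im,d=grab("wrist","w8"); cv2.imwrite('pics/w8b.png',cv2.resize(cv2.imread('pics/w8.png'),(800,600))); pickle.dump(p,open('pics/w8.pkl','wb')); np.save('pics/w8d.npy',d)
for n in("top","scene"):
    q,im,d=grab(n,n+"8")
a=cv2.imread('pics/top8.png')[80:215,205:345]; cv2.imwrite('pics/top8c.png',cv2.resize(a,None,fx=4,fy=4,interpolation=cv2.INTER_CUBIC))
a=cv2.imread('pics/scene8.png')[140:260,220:380]; cv2.imwrite('pics/scene8c.png',cv2.resize(a,None,fx=5,fy=5,interpolation=cv2.INTER_CUBIC))
E
```

```text
-115.03422209425192 [ 0.5587 -0.1972  0.0671] 0.015566269692748063 [-0.3  0.   0.1] [-0.51  0.24  1.88 -0.01  1.02 -0.07]
r 0.12647986595433203 245.08751724331012
```

View pics/w8b.png

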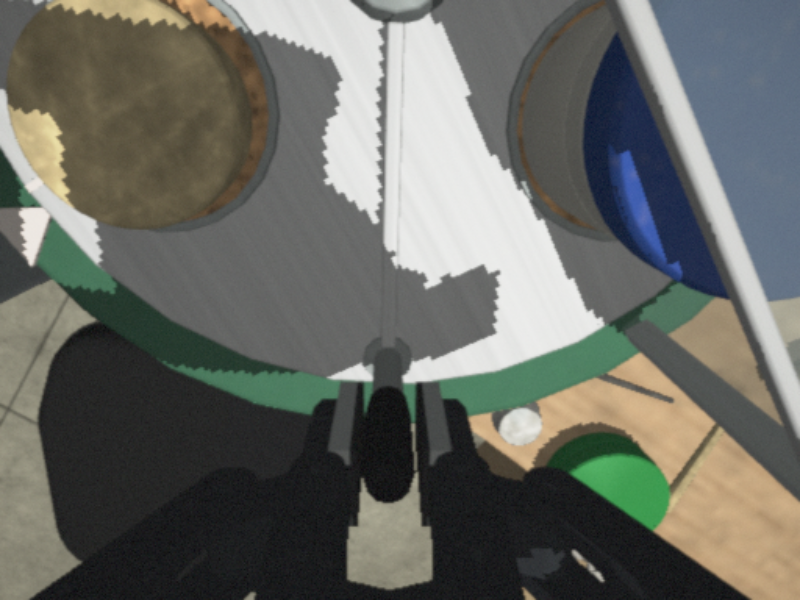

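View pics/scene8c.png

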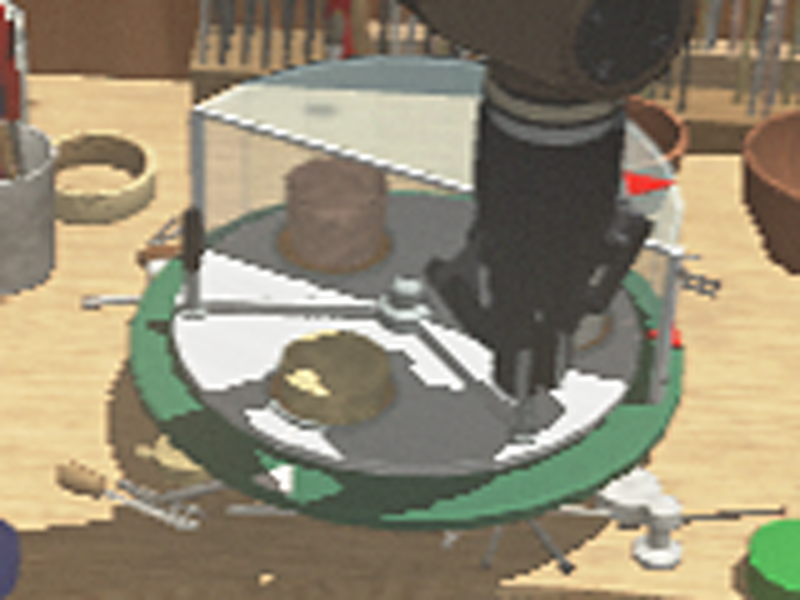

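```bash
python3 - <<'E'
import cv2
a=cv2.imread('pics/w8.png')[50:180,0:100]; cv2.imwrite('pics/w8c.png',cv2.resize(a,None,fx=6,fy=4.6,interpolation=cv2.INTER_NEAREST))
a=cv2.imread('pics/w7.png')[80:150,0:60]; cv2.imwrite('pics/w7c.png',cv2.resize(a,None,fx=8,fy=8,interpolation=cv2.INTER_NEAREST))
E
```

```text
(no output)
```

View pics/w8c.png

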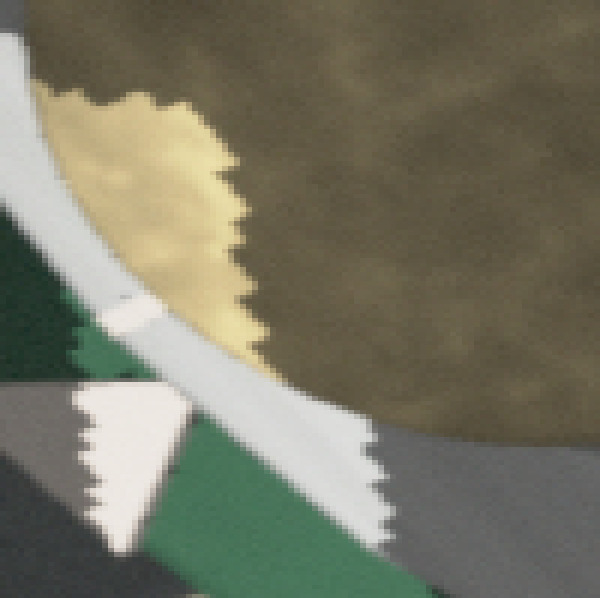

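View pics/w7c.png

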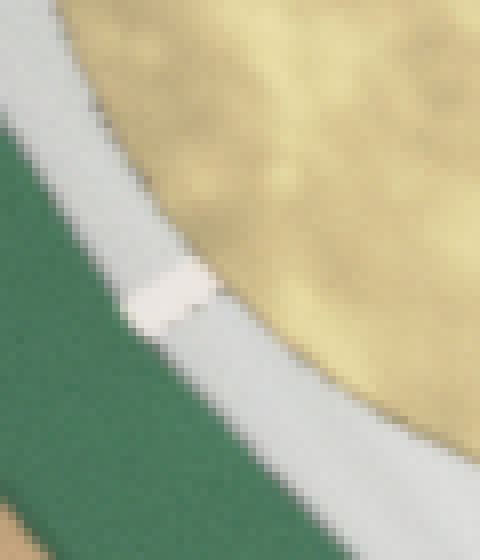

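```bash
python3 - <<'E'
from h import *
import pickle
p=pickle.load(open('pics/w8.pkl','rb'))
ang=lambda X:np.degrees(np.arctan2(X[1]-AX[1],X[0]-AX[0]))%360
for nm,c,z in(("line out",(117,325),.073),("line in",(155,300),.073),("apex",(190,398),.0595),("base v",(120,552),.0595),):
    X=cast(p,(c[0]/6,50+c[1]/4.6),z)[0]; print(nm,X.round(4),ang(X),np.hypot(*(X[:2]-AX)))
p1=pickle.load(open('pics/w1.pkl','rb'))
for c in((222,162),(172,138),(222,108)):
    X=cast(p1,(150+c[0]/3.2,110+c[1]/3.2),.0595)[0]; print('w1',c,X.round(4),ang(X),np.hypot(*(X[:2]-AX)))
# hood edge direction w8
for uv in ((620,0),(790,395)): print(cast(p,np.array(uv)*.64,.166))
for uv in ((332,524),(645,347)): print(cast(p1,np.array(uv)*.64,.166))
E
```

```text
line out [ 0.4779 -0.0914  0.073 ] 183.80527216306626 0.13436920615021236
line in [ 0.4825 -0.0906  0.073 ] 183.56240959292575 0.1297352420140564
apex [ 0.4698 -0.0992  0.0595] 186.71054995538225 0.14318245292878626
base v [ 0.4519 -0.1122  0.0595] 190.50254486023914 0.16281285583789418
w1 (222, 162) [ 0.4724 -0.0981  0.0595] 186.36258332414138 0.1404832693432987
w1 (172, 138) [ 0.4537 -0.1113  0.0595] 190.30428778470957 0.16086555942548245
w1 (222, 108) [ 0.4526 -0.0868  0.0595] 181.52753789046852 0.15943432998446508
[[ 0.62837005 -0.1194641   0.166     ]]
[[ 0.63767287 -0.19214574  0.166     ]]
[[ 0.64067003 -0.19402019  0.166     ]]
[[0.61166813 0.07325832 0.166     ]]
```

The rim line is at 183.7° and the pointer at 186.4°, so about 2.7° more is needed.

```bash
python3 - <<'E'
from h import *
arc([246,247,247.8],r=.1265,z=.067)
E
```

```text
246 [0.0, 0.1, 2.3] -1.0
247 [-0.0, 0.1, 4.5] -2.0
247.8 [-0.1, 0.1, 6.3] -2.8
```

Call:
move_arm(
  series=[
    {"fingers": 15.5,"xyz": [0,0,1.5],"angular": [0,-0.7,0]},
    {"fingers": 15.5,"xyz": [0,0,3.5],"angular": [0,-1.6,0]},
    {"fingers": 15.5,"xyz": [0,0,5],"angular": [0,-2.3,0]},
    {"fingers": 15.5,"xyz": [0,0,6],"angular": [0,-2.8,0]},
    {"fingers": 15.5,"xyz": [0,0,6],"angular": [0,-2.8,0]},
  ],
)

```text
clock: 11.62
position: [0.5641, -0.1997, 0.0672]
eef_rot: [0.395, -0.584, 0.59, -0.393]
ft_force: [0.6, 0.8, 0.0]
finger_gap: 0.0154
```

```bash
python3 - <<'E'
from h import *
import pickle
s,M,y=pose(); P=np.array(s['position']); v=P[:2]-AX; print(P.round(4),np.hypot(*v),np.degrees(np.arctan2(v[1],v[0]))%360)
p,im,d=grab("wrist","w9"); pickle.dump(p,open('pics/w9.pkl','wb'))
a=cv2.imread('pics/w9.png')[50:180,0:100]; cv2.imwrite('pics/w9c.png',cv2.resize(a,None,fx=6,fy=4.6,interpolation=cv2.INTER_NEAREST))
E
```

```text
[ 0.5641 -0.1997  0.0672] 0.12662665425524278 247.75173385233762
```

View pics/w9c.png

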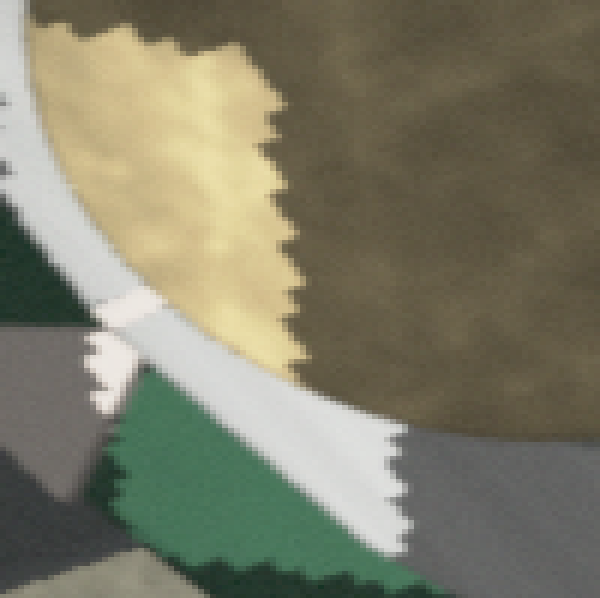

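```bash
python3 - <<'E'
from h import *
import pickle
ang=lambda X:np.degrees(np.arctan2(X[1]-AX[1],X[0]-AX[0]))%360
for f,L in(('w8',(("line out",(117,325),.073),("line in",(155,300),.073),("apex",(197,382),.0595),("basev",(120,552),.0595))),('w9',(("line out",(108,322),.073),("line in",(150,296),.073),("apex",(159,325),.0595),("basev",(70,500),.0595)))):
    p=pickle.load(open(f'pics/{f}.pkl','rb'))
    for nm,c,z in L:
        X=cast(p,(c[0]/6,50+c[1]/4.6),z)[0]; print(f,nm,X.round(4),ang(X).round(2),np.hypot(*(X[:2]-AX)).round(4))
E
```

```text
w8 line out [ 0.4779 -0.0914  0.073 ] 183.81 0.1344
w8 line in [ 0.4825 -0.0906  0.073 ] 183.56 0.1297
w8 apex [ 0.4716 -0.0979  0.0595] 186.27 0.1413
w8 basev [ 0.4519 -0.1122  0.0595] 190.5 0.1628
w9 line out [ 0.4777 -0.0974  0.073 ] 186.31 0.1351
w9 line in [ 0.4826 -0.0963  0.073 ] 186.1 0.1301
w9 apex [ 0.4728 -0.0977  0.0595] 186.23 0.14
w9 basev [ 0.4527 -0.1125  0.0595] 190.68 0.1621
```

The line (186.2°) now meets the pointer (186.2°). I'll let go, rise and view the tin in the bay from above.

```bash
sed -i 's/^AX=.*/AX=np.array([.6142,-.0825])/' h.py; python3 - <<'E'
from h import *
print(rel([.5641,-.1997,.17]), rel([.50,-.075,.25],-174))
E
```

```text
(array([   0.6, -102.8,    0.6]), None) (array([ -90. , -184. , -105.5]), np.float64(61.7585561499009))
```

Call:
move_arm(
  series=[
    {"fingers": 22,"xyz": [0,0,0],"angular": [0,0,0]},
    {"fingers": 30,"xyz": [0,-8,0],"angular": [0,0,0]},
    {"fingers": 30,"xyz": [0,-40,0],"angular": [0,0,0]},
    {"fingers": 30,"xyz": [0,-85,0],"angular": [0,0,0]},
    {"fingers": 50,"xyz": [-10,-130,-15],"angular": [0,10,0]},
    {"fingers": 85,"xyz": [-30,-160,-35],"angular": [0,20,0]},
    {"fingers": 85,"xyz": [-50,-184,-60],"angular": [0,30,0]},
    {"fingers": 85,"xyz": [-70,-184,-85],"angular": [0,40,0]},
    {"fingers": 85,"xyz": [-90,-184,-105],"angular": [0,50,0]},
    {"fingers": 85,"xyz": [-90,-184,-105],"angular": [0,60,0]},
    {"fingers": 85,"xyz": [-90,-184,-105],"angular": [0,62,0]},
    {"fingers": 85,"xyz": [-90,-184,-105],"angular": [0,62,0]},
  ],
)

```text
clock: 13.18
position: [0.5006, -0.0754, 0.2504]
eef_rot: [0.035, -0.703, 0.709, -0.037]
ft_force: [0.1, -0.5, 0.9]
finger_gap: 0.085
```

```bash
python3 - <<'E'
from h import *
import pickle
s,M,y=pose(); print(y,np.round(s['position'],4),np.round(s['joint_positions'],2))
p,im,d=grab("wrist","w10"); pickle.dump(p,open('pics/w10.pkl','wb')); np.save('pics/w10d.npy',d)
cv2.imwrite('pics/w10b.png',cv2.resize(cv2.imread('pics/w10.png'),(800,600)))
E
```

```text
-174.14457888944946 [ 0.5006 -0.0754  0.2504] [-0.35 -0.14  1.92 -0.01  1.36  1.12]
```

View pics/w10b.png

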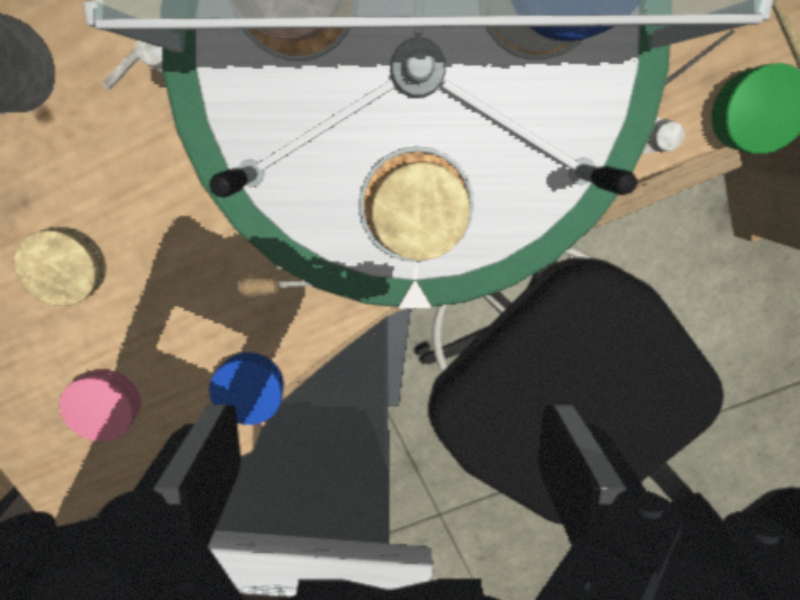

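The wrist view shows the rim line (418,272) directly at the pointer's tip (415,283). The tin in the bay is centred at (420,211), hub at (418,68), knobs at (232,183) and (615,181). Brass tin B is at (57,267). I'll fit the circles.

```bash
cat >> h.py <<'E'
def brass(im,box):
    x0,y0,x1,y1=box; hsv=cv2.cvtColor(im,cv2.COLOR_BGR2HSV)
    m=cv2.inRange(hsv,(20,60,150),(34,200,255)); mm=np.zeros_like(m); mm[y0:y1,x0:x1]=m[y0:y1,x0:x1]
    mm=cv2.morphologyEx(mm,cv2.MORPH_OPEN,np.ones((3,3),np.uint8)); cs,_=cv2.findContours(mm,cv2.RETR_EXTERNAL,cv2.CHAIN_APPROX_NONE)
    c=max(cs,key=cv2.contourArea); return cv2.convexHull(c).reshape(-1,2).astype(float),cv2.contourArea(c)
E
python3 - <<'E'
from h import *
import pickle
p=pickle.load(open('pics/w10.pkl','rb')); im=cv2.imread('pics/w10.png')
print(cv2.cvtColor(im,cv2.COLOR_BGR2HSV)[[135,170,100],[269,36,264]].tolist())
for nm,box,z in(("low",(225,95,310,172),.096),("B",(0,140,70,200),.023)):
    h,a=brass(im,box); P=cast(p,h,z); print(nm,a,h.min(0),h.max(0),circ(P),circ(P,.0312))
f=.64
for nm,uv,z in(("hub",(420,66),.098),("knob2",(230,184),.145),("knob0",(617,182),.145),("apex",(415,282),.0595),("line",(418,272),.073)):
    X=cast(p,np.array(uv)*f,z)[0]; v=X[:2]-AX; print(nm,X.round(4),np.hypot(*v).round(4),np.degrees(np.arctan2(v[1],v[0]))%360)
ov=im.copy()
for c,z,r in (((.6142,-.0825),.059,.165),((.6142,-.0825),.073,.138)):
    t=np.linspace(0,2*np.pi,200); uv=proj(p,np.c_[c[0]+r*np.cos(t),c[1]+r*np.sin(t),0*t+z])
    for q in uv: cv2.circle(ov,tuple(q.astype(int).tolist()),0,(0,0,255),-1)
cv2.imwrite('pics/w10o.png',cv2.resize(ov,(800,600)))
E
```

```text
[[23, 77, 223], [22, 81, 221], [15, 121, 212]]
low 2945.0 [238. 104.] [300. 165.] (array([ 0.52820742, -0.09308044,  0.03072279]), np.float64(0.0002141298491573873)) (array([ 0.52825594, -0.09302785]), np.float64(0.0005204171578343632))
B 1838.5 [  9. 148.] [ 60. 195.] (array([0.44220118, 0.18460425, 0.03095649]), np.float64(0.0002031300389817552)) (array([0.44224074, 0.18462752]), np.float64(0.00031523811319313116))
hub [ 0.6123 -0.0824  0.098 ] 0.0019 177.31054498837048
knob2 [0.5406 0.0134 0.145 ] 0.1209 127.5236880264152
knob0 [ 0.5627 -0.1914  0.145 ] 0.1205 244.66433408164494
apex [ 0.4708 -0.0985  0.0595] 0.1443 186.37157815011253
line [ 0.4824 -0.0985  0.073 ] 0.1328 186.9294936412187
```

View pics/w10o.png

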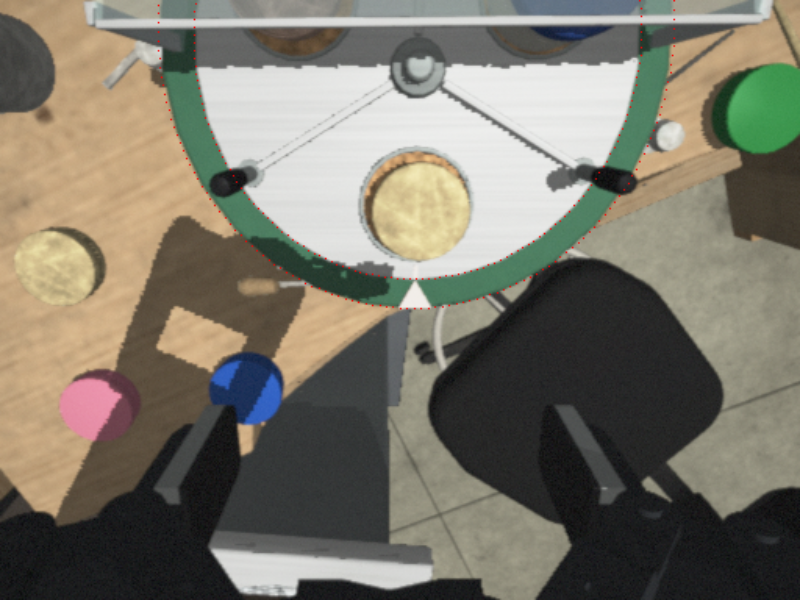

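```bash
python3 - <<'E'
from h import *
print(rel([.442,.187,.13],-174))
E
```

```text
(array([  31.8,  118. , -268.1]), np.float64(-0.15703714745890807))
```

Call:
move_arm(
  series=[
    {"fingers": 85,"xyz": [8,0,-50],"angular": [0,0,0]},
    {"fingers": 85,"xyz": [14,0,-110],"angular": [0,0,0]},
    {"fingers": 85,"xyz": [22,30,-170],"angular": [0,0,0]},
    {"fingers": 85,"xyz": [28,65,-220],"angular": [0,0,0]},
    {"fingers": 85,"xyz": [32,100,-260],"angular": [0,0,0]},
    {"fingers": 85,"xyz": [32,118,-268],"angular": [0,0,0]},
    {"fingers": 85,"xyz": [32,118,-268],"angular": [0,0,0]},
  ],
)

```text
clock: 14.1
position: [0.441, 0.1865, 0.1287]
eef_rot: [0.037, -0.703, 0.709, -0.036]
ft_force: [-0.2, -0.3, 0.9]
finger_gap: 0.0847
```

```bash
python3 - <<'E'
from h import *
import pickle
s,M,y=pose(); print(y,np.round(s['position'],4),np.round(s['joint_positions'],2))
p,im,d=grab("wrist","w11"); pickle.dump(p,open('pics/w11.pkl','wb')); np.save('pics/w11d.npy',d)
cv2.imwrite('pics/w11b.png',cv2.resize(cv2.imread('pics/w11.png'),(800,600)))
E
```

```text
-174.07542722048274 [0.441  0.1865 0.1287] [ 0.19 -0.09  2.1  -0.01  1.13  1.66]
```

View pics/w11b.png

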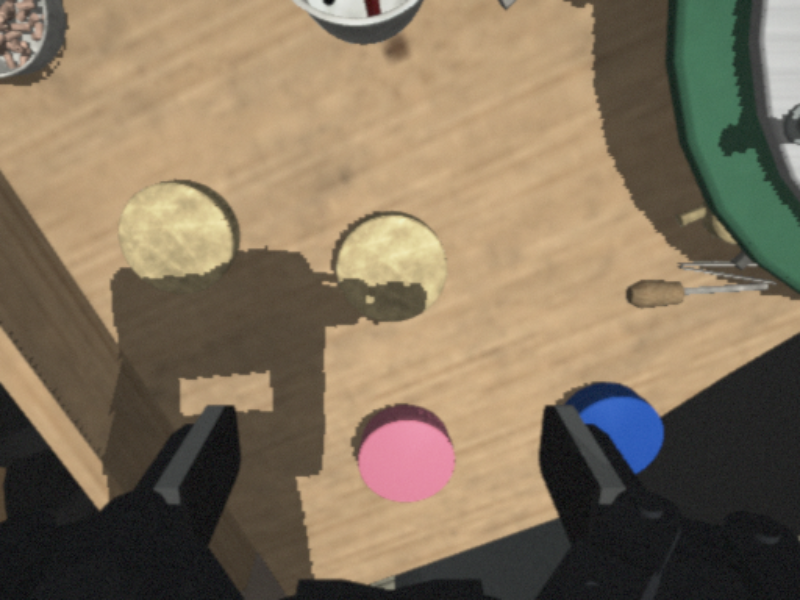

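```bash
python3 - <<'E'
from h import *
import pickle
p=pickle.load(open('pics/w11.pkl','rb')); im=cv2.imread('pics/w11.png'); hsv=cv2.cvtColor(im,cv2.COLOR_BGR2HSV)
print(hsv[[160,193,110,160],[250,250,250,120]].tolist(), hsv[[185,196],[150,258]].tolist())
m=cv2.inRange(hsv,(19,50,50),(40,255,255)); m=cv2.morphologyEx(m,cv2.MORPH_OPEN,np.ones((3,3),np.uint8))
for nm,box in(("B",(205,128,292,212)),("A",(70,110,156,190))):
    x0,y0,x1,y1=box; mm=np.zeros_like(m); mm[y0:y1,x0:x1]=m[y0:y1,x0:x1]
    cs,_=cv2.findContours(mm,cv2.RETR_EXTERNAL,cv2.CHAIN_APPROX_NONE); c=max(cs,key=cv2.contourArea)
    h=cv2.convexHull(c).reshape(-1,2).astype(float); h=h[h[:,1]<(y0+y1)/2] if nm=="A" else h[h[:,1]<178]
    P=cast(p,h,.023); print(nm,h.min(0),h.max(0),circ(P),circ(P,.0312))
X=cast(p,np.array((391,267))*.64,.023)[0]; print(X)
pk=cast(p,np.array((406,460))*.64,.023)[0]; print('pink',pk)
P=circ(cast(p,h,.023),.0312)
E
```

```text
[[24, 74, 227], [19, 76, 84], [17, 89, 198], [21, 81, 210]] [[17, 82, 90], [20, 68, 82]]
B [215. 136.] [285. 177.] (array([0.44398325, 0.18567665, 0.03086116]), np.float64(0.00021890032980790907)) (array([0.44354697, 0.18557555]), np.float64(0.00026762342047180997))
A [ 76. 116.] [152. 144.] (array([0.44548185, 0.30175918, 0.03451589]), np.float64(0.0005434376224982848)) (array([0.44981525, 0.30146994]), np.float64(0.0011889939777924756))
[0.44382036 0.18545711 0.023     ]
pink [0.31761018 0.16242745 0.023     ]
```

Tin B is at (0.4437, 0.1856). I'll descend over it.

```bash
python3 - <<'E'
from h import *
print(rel([.4437,.1856,-.050],-174))
E
```

```text
(array([ -1. , 180.3,  -0.8]), np.float64(-0.15180780902443303))
```

Call:
move_arm(
  series=[
    {"fingers": 85,"xyz": [-1,50,-1],"angular": [0,0,0]},
    {"fingers": 85,"xyz": [-1,100,-1],"angular": [0,0,0]},
    {"fingers": 85,"xyz": [-1,135,-1],"angular": [0,0,0]},
    {"fingers": 85,"xyz": [-1,155,-1],"angular": [0,0,0]},
    {"fingers": 85,"xyz": [-1,160,-1],"angular": [0,0,0]},
  ],
)

```text
clock: 14.78
position: [0.4449, 0.1848, -0.0295]
eef_rot: [0.035, -0.703, 0.709, -0.036]
ft_force: [0.3, 0.9, -0.6]
finger_gap: 0.085
```

```bash
python3 - <<'E'
from h import *
s,M,y=pose(); P=np.array(s['position']); print(y,P.round(4),np.round(s['joint_positions'],2),np.round(s['ft_force'],1))
p,im,d=grab("wrist","w12"); cv2.imwrite('pics/w12b.png',cv2.resize(cv2.imread('pics/w12.png'),(800,600)))
E=np.asarray(p['extrinsics']);Rt=M.T@E[:3,:3]; t=M.T@(E[:3,3]-P)
def tool(u,v):
    z=d[v,u]; return ((Rt@np.array([(u-p['cx'])/p['fx']*z,(v-p['cy'])/p['fy']*z,z])+t)*1000).round(1)
for v in range(255,275,2): print(v,[tool(u,v).tolist() for u in (140,146,150,358)])
E
```

```text
-174.26192585522995 [ 0.4449  0.1848 -0.0295] [ 0.19  0.18  2.17 -0.01  0.79  1.67] [ 0.3  0.9 -0.6]
255 [[3.6, -29.9, -55.7], [3.3, -30.4, -52.5], [3.7, -29.7, -50.7], [4.2, -28.6, 55.1]]
257 [[4.5, -30.3, -55.7], [4.8, -29.8, -52.8], [4.9, -29.7, -50.8], [5.4, -28.5, 55.2]]
259 [[-9.6, -56.4, -46.3], [-9.8, -56.8, -43.7], [5.8, -30.0, -50.8], [-9.7, -56.4, 45.2]]
261 [[-9.9, -58.5, -45.6], [-9.5, -57.9, -43.4], [7.0, -29.9, -51.0], [-10.1, -58.7, 44.5]]
263 [[-9.2, -59.0, -45.6], [-8.8, -58.3, -43.4], [-5.9, -53.5, -43.3], [-10.4, -60.8, 43.8]]
265 [[-10.2, -62.2, -44.5], [-7.9, -58.4, -43.4], [-5.8, -54.9, -42.9], [-9.9, -61.4, 43.7]]
267 [[-9.8, -63.1, -44.3], [-6.8, -58.2, -43.6], [-4.7, -54.8, -43.0], [-10.0, -63.1, 43.1]]
269 [[-9.7, -64.3, -43.9], [-6.3, -58.9, -43.4], [-3.7, -54.8, -43.1], [-10.2, -64.9, 42.6]]
271 [[-10.0, -66.4, -43.3], [-6.1, -60.1, -43.1], [-3.0, -55.1, -43.1], [-10.3, -66.6, 42.1]]
273 [[-9.2, -66.4, -43.3], [-4.9, -59.6, -43.3], [-1.9, -55.0, -43.2], [-10.9, -69.0, 41.3]]
```

View pics/w12b.png

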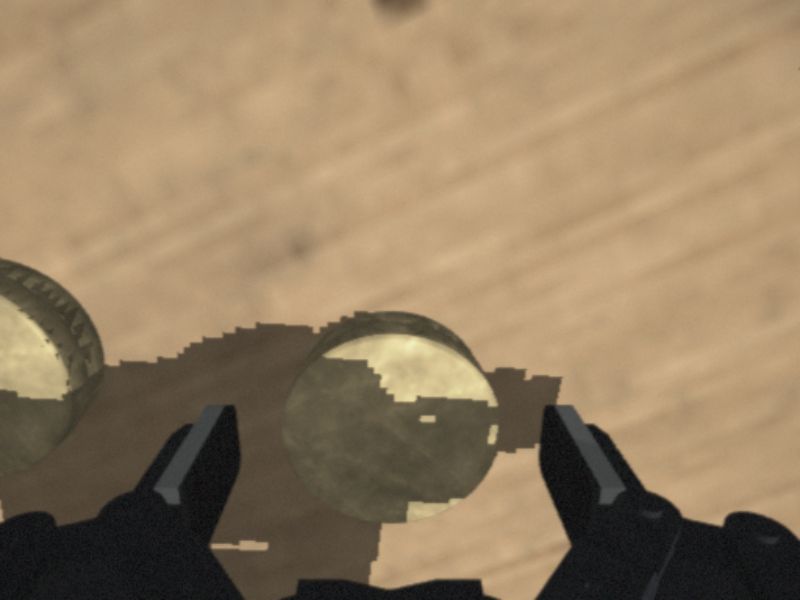

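```bash
python3 - <<'E'
from h import *
print(rel([.4437,.1856,-.046],-174))
p=bot.camera_params("wrist"); im=cv2.imread('pics/w12.png'); hsv=cv2.cvtColor(im,cv2.COLOR_BGR2HSV)
# top-face circle from hand-read extreme points of the top rim (800-scale): left, right, bottom
P=cast(p,np.array([(284,425),(497,425),(395,523),(320,492),(465,495)])*.64,.023); print(circ(P,.0312),circ(P))
E
```

```text
(array([ 1.2, 16.7, -0.8]), np.float64(-0.2477955309244635))
(array([0.44382423, 0.18487242]), np.float64(0.00114122817486158)) (array([0.44231059, 0.18498576, 0.03001074]), np.float64(0.0007412271400923903))
```

Call:
move_arm(
  series=[
    {"fingers": 85,"xyz": [1,9,0],"angular": [0,0,0]},
    {"fingers": 85,"xyz": [1,16.5,0],"angular": [0,0,0]},
    {"fingers": 85,"xyz": [1,16.5,0],"angular": [0,0,0]},
    {"fingers": 68,"xyz": [1,16.5,0],"angular": [0,0,0]},
    {"fingers": 55,"xyz": [1,16.5,0],"angular": [0,0,0]},
    {"fingers": 55,"xyz": [1,16.5,0],"angular": [0,0,0]},
    {"fingers": 55,"xyz": [1,16.5,0],"angular": [0,0,0]},
    {"fingers": 55,"xyz": [1,16.5,0],"angular": [0,0,0]},
  ],
  force=30,
)

```text
clock: 15.82
position: [0.4451, 0.1853, -0.0449]
eef_rot: [0.034, -0.703, 0.709, -0.037]
ft_force: [0.2, 1.1, 6.2]
finger_gap: 0.0613
```

```bash
python3 - <<'E'
from h import *
s,M,y=pose(); P=np.array(s['position']); print(y,P.round(4),np.round(s['ft_force'],1),s['finger_gap'])
print('bottom offset: tin underside z=0 at TCP z',P[2])
E
```

```text
-174.26660255521625 [ 0.4451  0.1853 -0.0449] [0.2 1.1 6.2] 0.06134563120897798
bottom offset: tin underside z=0 at TCP z -0.04488947789079158
```

Gripped: gap 61.3 mm, light upward load. I'll lift and carry it to just above the bay.

```bash
python3 - <<'E'
from h import *
print(rel([.4451,.1853,.150]),rel([.5282,-.093,.150],-173.7),rel([.5282,-.093,.115]))
E
```

```text
(array([  -0.9, -194.9,    1.5]), None) (array([ -55.7, -192.4,  286.7]), np.float64(-0.5666025552162637)) (array([ -55.6, -157.4,  286.4]), None)
```

Call:
move_arm(
  series=[
    {"fingers": 55,"xyz": [0,-20,0],"angular": [0,0,0]},
    {"fingers": 55,"xyz": [0,-60,0],"angular": [0,0,0]},
    {"fingers": 55,"xyz": [0,-110,0],"angular": [0,0,0]},
    {"fingers": 55,"xyz": [-5,-160,20],"angular": [0,0,0]},
    {"fingers": 55,"xyz": [-15,-192,65],"angular": [0,0,0]},
    {"fingers": 55,"xyz": [-25,-195,120],"angular": [0,0,0]},
    {"fingers": 55,"xyz": [-35,-195,175],"angular": [0,0,0]},
    {"fingers": 55,"xyz": [-45,-195,230],"angular": [0,0,0]},
    {"fingers": 55,"xyz": [-52,-192,270],"angular": [0,-0.5,0]},
    {"fingers": 55,"xyz": [-55,-180,286],"angular": [0,-0.5,0]},
    {"fingers": 55,"xyz": [-55,-165,286],"angular": [0,-0.5,0]},
    {"fingers": 55,"xyz": [-55,-165,286],"angular": [0,-0.5,0]},
  ],
)

```text
clock: 17.32
position: [0.5253, -0.0906, 0.1197]
eef_rot: [0.039, -0.704, 0.708, -0.039]
ft_force: [0.0, 0.0, -0.4]
finger_gap: 0.0614
```

```bash
python3 - <<'E'
from h import *
import pickle
s,M,y=pose(); print(y,np.round(s['position'],4),np.round(s['joint_positions'],2),np.round(s['ft_force'],1),s['finger_gap'])
p,im,d=grab("wrist","w13"); pickle.dump(p,open('pics/w13.pkl','wb')); np.save('pics/w13d.npy',d)
cv2.imwrite('pics/w13b.png',cv2.resize(cv2.imread('pics/w13.png'),(800,600)))
E
```

```text
-173.70721340726462 [ 0.5253 -0.0906  0.1197] [-0.36  0.05  1.99 -0.01  1.11  1.1 ] [ 0.   0.  -0.4] 0.06137684317045526
```

View pics/w13b.png

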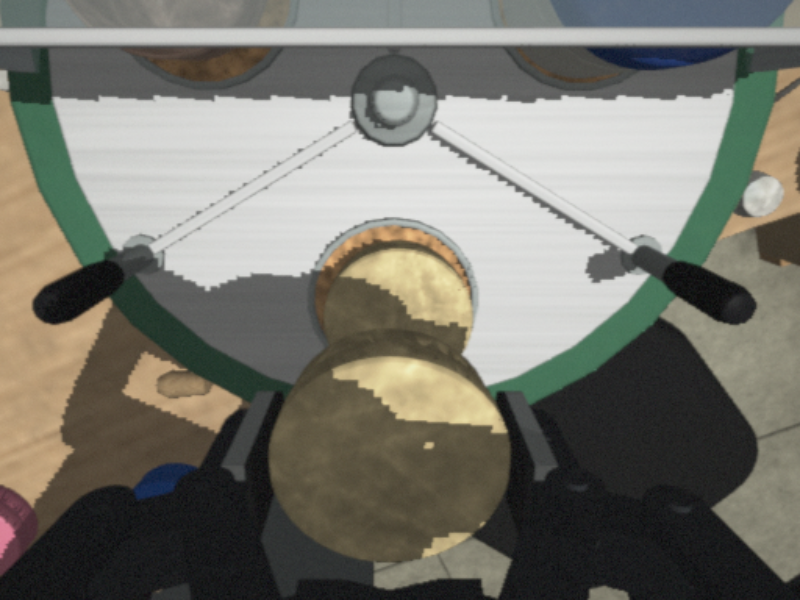

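```bash
cat >> h.py <<'E'
def zmask(p,d,zlo,zhi,box):
    """world points of depth pixels whose height lies in [zlo,zhi], inside box; boundary via contour"""
    v,u=np.mgrid[0:384,0:512]; E=np.asarray(p['extrinsics'])
    X=np.stack([(u-p['cx'])/p['fx']*d,(v-p['cy'])/p['fy']*d,d],-1)@E[:3,:3].T+E[:3,3]
    x0,y0,x1,y1=box; m=((X[...,2]>zlo)&(X[...,2]<zhi)&(d>0)).astype(np.uint8); mm=np.zeros_like(m); mm[y0:y1,x0:x1]=m[y0:y1,x0:x1]
    mm=cv2.morphologyEx(mm,cv2.MORPH_OPEN,np.ones((3,3),np.uint8))
    cs,_=cv2.findContours(mm,cv2.RETR_EXTERNAL,cv2.CHAIN_APPROX_NONE); c=max(cs,key=cv2.contourArea).reshape(-1,2)
    return X,mm,c
E
python3 - <<'E'
from h import *
import pickle
p=pickle.load(open('pics/w13.pkl','rb')); d=np.load('pics/w13d.npy')
for nm,zl,zh,z,box in (("low",.0915,.101,.096,(195,140,315,222)),("held",.183,.195,.1876,(160,210,335,370))):
    X,mm,c=zmask(p,d,zl,zh,box); print(nm,mm.sum(),c.min(0),c.max(0),'z med',np.median(X[mm>0][:,2]))
    h=cv2.convexHull(c).reshape(-1,2).astype(float)
    if nm=="low": h=h[h[:,1]<200]
    P=cast(p,h,np.median(X[mm>0][:,2])); print(circ(P),circ(P,.0312))
s,M,y=pose(); print(y,s['position'])
E
```

```text
low 4473 [207 158] [301 221] z med 0.09608376817682704
(array([ 0.52923691, -0.09289256,  0.03066247]), np.float64(7.247747454940257e-05)) (array([ 0.52855187, -0.09293278]), np.float64(0.00021054087831113078))
held 17322 [160 224] [334 359] z med 0.18778236287372133
(array([ 0.52476467, -0.08951168,  0.03186944]), np.float64(0.0015584905402615417)) (array([ 0.52469415, -0.0897018 ]), np.float64(0.001879375658424819))
-173.67724737347706 [ 0.52616434 -0.09077172  0.1209201 ]
```

```bash
python3 - <<'E'
from h import *
import pickle
p=pickle.load(open('pics/w13.pkl','rb')); d=np.load('pics/w13d.npy')
X,mm,c=zmask(p,d,.1855,.192,(160,210,335,370))
k=((c[:,1]>325)&(c[:,0]>195)&(c[:,0]<305))|((c[:,1]<245)&(c[:,0]>200)&(c[:,0]<300))
h=c[k].astype(float); P=cast(p,h,.1878); print(len(h),circ(P),circ(P,.0312))
# colour
im=cv2.imread('pics/w13.png'); hsv=cv2.cvtColor(im,cv2.COLOR_BGR2HSV)
m=cv2.inRange(hsv,(18,45,45),(40,255,255)); m[:225]=0; m=cv2.morphologyEx(m,cv2.MORPH_OPEN,np.ones((3,3),np.uint8))
cs,_=cv2.findContours(m,cv2.RETR_EXTERNAL,cv2.CHAIN_APPROX_NONE); c=max(cs,key=cv2.contourArea).reshape(-1,2); print(c.min(0),c.max(0))
h=cv2.convexHull(c).reshape(-1,2).astype(float); h=h[(h[:,1]>290)]; P=cast(p,h,.1878); print(circ(P,.0312),circ(P))
E
```

```text
224 (array([ 0.52419565, -0.08960592,  0.03087667]), np.float64(0.00028915433588838684)) (array([ 0.52418939, -0.08953232]), np.float64(0.0004408037177918944))
[172 225] [326 359]
(array([ 0.52416776, -0.08991827]), np.float64(0.0002415529366206449)) (array([ 0.52363162, -0.08999885,  0.03078675]), np.float64(0.0001390227020277488))
```

The held tin sits 1.3 mm off the TCP in x. The low tin's top is centred at (0.5289, -0.0929), z 0.096. I'll centre and lower.

```bash
python3 - <<'E'
from h import *
print(rel([.5301,-.0935,.075]),rel([.5301,-.0935,.052],-173.7))
E
```

```text
(array([-3.6, 45.9,  2.9]), None) (array([-3.5, 68.9,  2.7]), np.float64(0.022752626522930086))
```

Call:
move_arm(
  series=[
    {"fingers": 55,"xyz": [-3.6,15,2.8],"angular": [0,0,0]},
    {"fingers": 55,"xyz": [-3.6,35,2.8],"angular": [0,0,0]},
    {"fingers": 55,"xyz": [-3.6,52,2.8],"angular": [0,0,0]},
    {"fingers": 55,"xyz": [-3.6,60,2.8],"angular": [0,0,0]},
    {"fingers": 55,"xyz": [-3.6,64,2.8],"angular": [0,0,0]},
    {"fingers": 55,"xyz": [-3.6,64,2.8],"angular": [0,0,0]},
  ],
)

```text
clock: 18.12
position: [0.5304, -0.0936, 0.0571]
eef_rot: [0.038, -0.704, 0.708, -0.04]
ft_force: [-0.0, 0.1, -0.4]
finger_gap: 0.0617
```

```bash
python3 - <<'E'
from h import *
s,M,y=pose(); print(y,np.round(s['position'],4),np.round(s['ft_force'],1),s['finger_gap'])
p,im,d=grab("wrist","w14"); cv2.imwrite('pics/w14b.png',cv2.resize(cv2.imread('pics/w14.png'),(800,600)))
s,M,y=pose(); print(y,np.round(s['position'],4))
print(rel([.5301,-.0935,.0510],-173.7))
E
```

```text
-173.676187684973 [ 0.5304 -0.0936  0.0571] [-0.   0.1 -0.4] 0.06167951079047888
-173.67655471683076 [ 0.5306 -0.0937  0.0574]
(array([ 0.5,  6.4, -0.3]), np.float64(0.023445283169223785))
```

View pics/w14b.png

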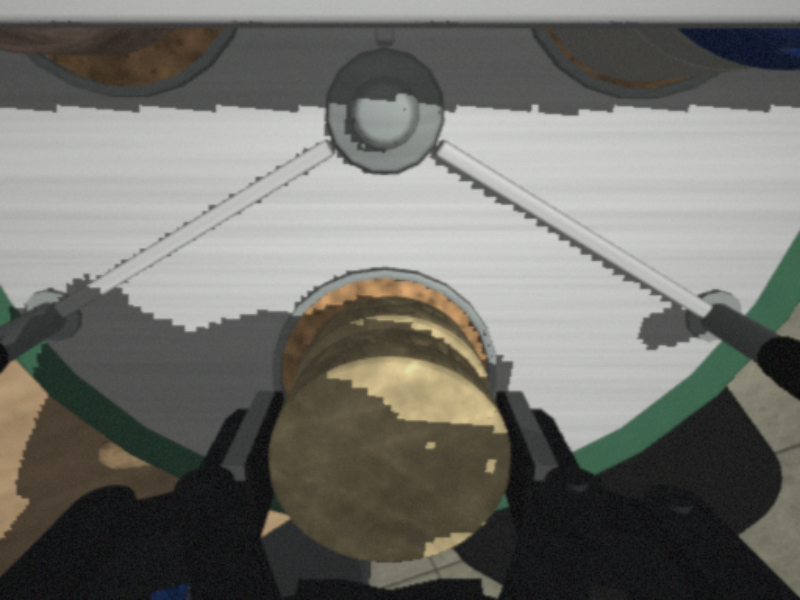

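The upper tin hangs about 6 mm above the low one, well in line. I'll lower until it touches.

Call:
move_arm(
  series=[
    {"fingers": 55,"xyz": [0.5,3,0],"angular": [0,0,0]},
    {"fingers": 55,"xyz": [0.5,5.5,0],"angular": [0,0,0]},
    {"fingers": 55,"xyz": [0.5,6.6,0],"angular": [0,0,0]},
    {"fingers": 55,"xyz": [0.5,6.6,0],"angular": [0,0,0]},
  ],
)

```text
clock: 18.68
position: [0.5302, -0.0938, 0.051]
eef_rot: [0.038, -0.704, 0.708, -0.04]
ft_force: [-0.9, 0.4, 0.1]
finger_gap: 0.0614
```

Call:
move_arm(
  series=[
    {"fingers": 55,"xyz": [0,0.7,0],"angular": [0,0,0]},
    {"fingers": 55,"xyz": [0,1.2,0],"angular": [0,0,0]},
  ],
)

```text
clock: 18.92
position: [0.5301, -0.094, 0.0509]
eef_rot: [0.039, -0.704, 0.708, -0.04]
ft_force: [-4.8, 1.2, 7.6]
finger_gap: 0.0613
```

Call:
move_arm(
  series=[
    {"fingers": 64,"xyz": [0,-0.3,0],"angular": [0,0,0]},
    {"fingers": 72,"xyz": [0,-0.3,0],"angular": [0,0,0]},
    {"fingers": 85,"xyz": [0,-0.3,0],"angular": [0,0,0]},
    {"fingers": 85,"xyz": [0,-15,0],"angular": [0,0,0]},
    {"fingers": 85,"xyz": [0,-50,0],"angular": [0,0,0]},
    {"fingers": 85,"xyz": [0,-80,0],"angular": [0,0,0]},
    {"fingers": 85,"xyz": [0,-80,0],"angular": [0,0,0]},
  ],
)

```text
clock: 19.8
position: [0.5325, -0.0943, 0.1351]
eef_rot: [0.036, -0.703, 0.709, -0.042]
ft_force: [-0.6, 0.9, 0.3]
finger_gap: 0.0847
```

```bash
python3 - <<'E'
from h import *
import pickle
s,M,y=pose(); print(y,np.round(s['position'],4),np.round(s['ft_force'],1),s['finger_gap'])
p,im,d=grab("wrist","w15"); cv2.imwrite('pics/w15b.png',cv2.resize(cv2.imread('pics/w15.png'),(800,600))); pickle.dump(p,open('pics/w15.pkl','wb')); np.save('pics/w15d.npy',d)
X,mm,c=zmask(p,d,.114,.125,(190,130,330,384)); z=np.median(X[mm>0][:,2]); h=cv2.convexHull(c).reshape(-1,2).astype(float); print(c.min(0),c.max(0),z)
P=cast(p,h,z); print(circ(P),circ(P,.0312))
print(rel([.447,.3015,.16],-174))
E
```

```text
-173.6349885063629 [ 0.5325 -0.0943  0.1351] [-0.6  0.9  0.3] 0.0847113609399617
[198 171] [295 262] 0.11908575653780012
(array([ 0.5288812 , -0.09282209,  0.03117511]), np.float64(0.00024928863944752446)) (array([ 0.52887884, -0.09282079]), np.float64(0.0002506501825177148))
(array([  39.6,  -30.8, -401.9]), np.float64(0.3624666895066184))
```

View pics/w15b.png

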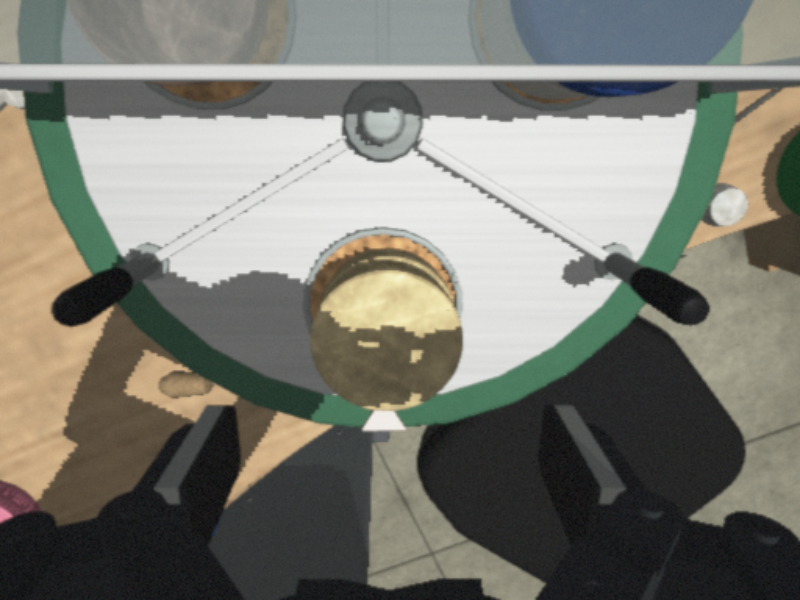

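Tin 1 is stacked: top centre (0.5289, -0.0928), z 0.119, against (0.5289, -0.0929) for the low tin. Now tin A.

Call:
move_arm(
  series=[
    {"fingers": 85,"xyz": [6,-25,-50],"angular": [0,0,0]},
    {"fingers": 85,"xyz": [12,-30,-110],"angular": [0,0,0]},
    {"fingers": 85,"xyz": [18,-30,-172],"angular": [0,0,0]},
    {"fingers": 85,"xyz": [24,-30,-234],"angular": [0,0,0]},
    {"fingers": 85,"xyz": [30,-20,-295],"angular": [0,0,0]},
    {"fingers": 85,"xyz": [36,0,-350],"angular": [0,0,0]},
    {"fingers": 85,"xyz": [39,30,-390],"angular": [0,0,0]},
    {"fingers": 85,"xyz": [39,55,-402],"angular": [0,0,0]},
    {"fingers": 85,"xyz": [39,55,-402],"angular": [0,0,0]},
  ],
)

```text
clock: 20.98
position: [0.4447, 0.3004, 0.0704]
eef_rot: [0.041, -0.702, 0.71, -0.039]
ft_force: [-0.7, 0.1, 0.6]
finger_gap: 0.0852
```

```bash
python3 - <<'E'
from h import *
import pickle
s,M,y=pose(); print(y,np.round(s['position'],4),np.round(s['joint_positions'],2))
p,im,d=grab("wrist","w16"); pickle.dump(p,open('pics/w16.pkl','wb')); np.save('pics/w16d.npy',d)
cv2.imwrite('pics/w16b.png',cv2.resize(cv2.imread('pics/w16.png'),(800,600)))
X,mm,c=zmask(p,d,.018,.029,(150,120,360,260)); z=np.median(X[mm>0][:,2]); h=cv2.convexHull(c).reshape(-1,2).astype(float); print(c.min(0),c.max(0),z)
P=cast(p,h,z); r=circ(P,.0312); print(circ(P),r)
print(rel([r[0][0]+.001,r[0][1],-.046],-174))
E
```

```text
-173.53025743441273 [0.4447 0.3004 0.0704] [ 0.41  0.12  2.   -0.01  1.02  1.87]
[199 148] [285 231] 0.023091980067105333
(array([0.44797492, 0.3056402 , 0.03115309]), np.float64(0.00020431415819597703)) (array([0.447972  , 0.30563852]), np.float64(0.00021001503830084877))
(array([ -3.1, 118.3,  -6.1]), np.float64(0.41073420414474526))
```

View pics/w16b.png

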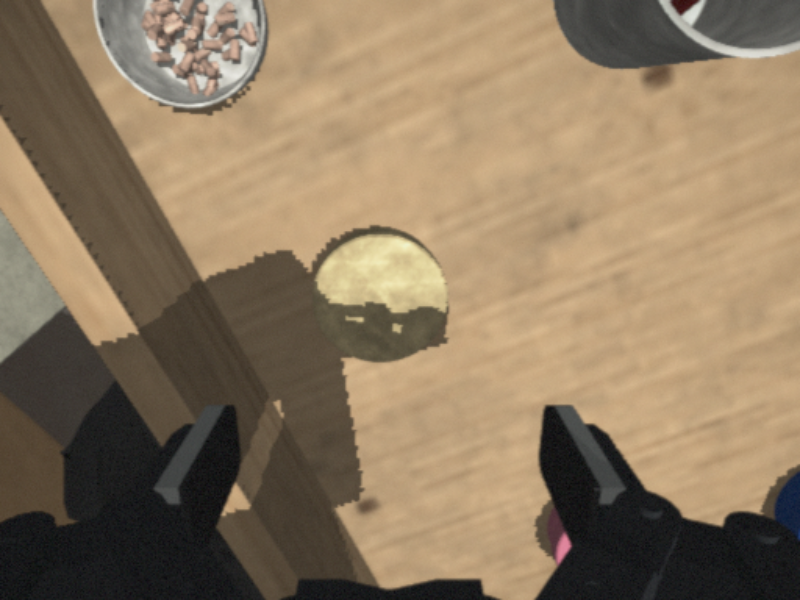

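```bash
python3 - <<'E'
from h import *
import pickle
p=pickle.load(open('pics/w16.pkl','rb')); d=np.load('pics/w16d.npy')
X,mm,c=zmask(p,d,-1,1,(0,0,512,384))
for uv in ((60,100),(100,130),(20,40),(100,170),(120,200),(60,190),(140,225),(160,250)): print(uv,X[uv[1],uv[0]].round(3))
# height profile along row nearest tin
for u in range(60,215,10): print(u,X[200,u].round(3))
E
```

```text
(60, 100) [0.497 0.43  0.023]
(100, 130) [ 0.475  0.417 -0.006]
(20, 40) [0.531 0.45  0.026]
(100, 170) [0.454 0.404 0.026]
(120, 200) [0.432 0.392 0.024]
(60, 190) [0.452 0.412 0.065]
(140, 225) [0.411 0.379 0.017]
(160, 250) [0.386 0.366 0.009]
60 [0.446 0.412 0.065]
70 [0.446 0.407 0.064]
80 [0.447 0.401 0.065]
90 [0.444 0.399 0.057]
100 [0.44  0.397 0.046]
110 [0.436 0.394 0.035]
120 [0.432 0.392 0.024]
130 [0.427 0.389 0.01 ]
140 [ 0.421  0.386 -0.007]
150 [0.425 0.376 0.001]
160 [ 0.426  0.369 -0.   ]
170 [0.427 0.361 0.001]
180 [ 0.427  0.353 -0.001]
190 [0.429 0.345 0.001]
200 [ 0.429  0.338 -0.001]
210 [0.439 0.328 0.023]
```

Call:
move_arm(
  series=[
    {"fingers": 85,"xyz": [-2,30,-6],"angular": [0,0.4,0]},
    {"fingers": 85,"xyz": [-2,75,-6],"angular": [0,0.4,0]},
    {"fingers": 85,"xyz": [-2,100,-6],"angular": [0,0.4,0]},
    {"fingers": 85,"xyz": [-2,112,-6],"angular": [0,0.4,0]},
    {"fingers": 85,"xyz": [-2,116.5,-6],"angular": [0,0.4,0]},
    {"fingers": 85,"xyz": [-2,116.5,-6],"angular": [0,0.4,0]},
    {"fingers": 68,"xyz": [-2,116.5,-6],"angular": [0,0.4,0]},
    {"fingers": 55,"xyz": [-2,116.5,-6],"angular": [0,0.4,0]},
    {"fingers": 55,"xyz": [-2,116.5,-6],"angular": [0,0.4,0]},
    {"fingers": 55,"xyz": [-2,116.5,-6],"angular": [0,0.4,0]},
    {"fingers": 55,"xyz": [-2,116.5,-6],"angular": [0,0.4,0]},
  ],
  force=30,
)

```text
clock: 22.4
position: [0.449, 0.3059, -0.0428]
eef_rot: [0.036, -0.703, 0.709, -0.038]
ft_force: [-1.3, 0.3, 6.1]
finger_gap: 0.0611
```

```bash
python3 - <<'E'
from h import *
s,M,y=pose(); P=np.array(s['position']); print(y,P.round(4),np.round(s['ft_force'],1),s['finger_gap'])
print(rel([.4451,.3053,.165]),rel([.529,-.093,.165],-173.7))
E
```

```text
-173.97722015920664 [ 0.449   0.3059 -0.0428] [-1.3  0.3  6.1] 0.06106331234135983
(array([   3.5, -207.8,    2.2]), None) (array([ -38.2, -203.9,  407. ]), np.float64(-0.27722015920664944))
```

Call:
move_arm(
  series=[
    {"fingers": 55,"xyz": [0,-20,0],"angular": [0,0,0]},
    {"fingers": 55,"xyz": [0,-65,0],"angular": [0,0,0]},
    {"fingers": 55,"xyz": [0,-120,0],"angular": [0,0,0]},
    {"fingers": 55,"xyz": [-3,-170,25],"angular": [0,0,0]},
    {"fingers": 55,"xyz": [-8,-200,75],"angular": [0,0,0]},
    {"fingers": 55,"xyz": [-14,-205,135],"angular": [0,0,0]},
    {"fingers": 55,"xyz": [-20,-205,195],"angular": [0,0,0]},
    {"fingers": 55,"xyz": [-26,-205,255],"angular": [0,0,0]},
    {"fingers": 55,"xyz": [-32,-205,315],"angular": [0,0,0]},
    {"fingers": 55,"xyz": [-36,-204,370],"angular": [0,0,0]},
    {"fingers": 55,"xyz": [-38,-204,400],"angular": [0,-0.3,0]},
    {"fingers": 55,"xyz": [-38,-200,406],"angular": [0,-0.3,0]},
  ],
)

```text
clock: 23.9
position: [0.5288, -0.0937, 0.161]
eef_rot: [0.037, -0.703, 0.709, -0.039]
ft_force: [0.5, -0.0, -0.5]
finger_gap: 0.0611
```

Call:
move_arm(
  series=[
    {"fingers": 55,"xyz": [0,8,0],"angular": [0,0,0]},
    {"fingers": 55,"xyz": [0,16,0],"angular": [0,0,0]},
    {"fingers": 55,"xyz": [0,16,0],"angular": [0,0,0]},
  ],
)

```text
clock: 24.28
position: [0.528, -0.0924, 0.1435]
eef_rot: [0.038, -0.703, 0.709, -0.039]
ft_force: [1.0, 0.1, -1.0]
finger_gap: 0.0609
```

```bash
python3 - <<'E'
from h import *
import pickle
s,M,y=pose(); P=np.array(s['position']); print(y,P.round(4),np.round(s['ft_force'],1),s['finger_gap'])
p,im,d=grab("wrist","w17"); pickle.dump(p,open('pics/w17.pkl','wb')); np.save('pics/w17d.npy',d)
cv2.imwrite('pics/w17b.png',cv2.resize(cv2.imread('pics/w17.png'),(800,600)))
zt=P[2]+.0428+.023
X,mm,c=zmask(p,d,zt-.003,zt+.004,(160,210,335,370))
k=((c[:,1]>325)&(c[:,0]>195)&(c[:,0]<305))|((c[:,1]<245)&(c[:,0]>200)&(c[:,0]<300))
h=c[k].astype(float); zm=np.median(X[mm>0][:,2]); Q=cast(p,h,zm); r=circ(Q,.0312); print('held',zt,zm,len(h),circ(Q),r, 'offset',r[0]-P[:2])
X,mm,c=zmask(p,d,.1155,.123,(190,120,320,225)); h=cv2.convexHull(c).reshape(-1,2).astype(float); print(c.min(0),c.max(0)); h=h[h[:,1]<c[:,1].max()-25]
Q=cast(p,h,.119); print('stack',circ(Q),circ(Q,.0312))
s,M,y=pose(); print(y,np.round(s['position'],4))
E
```

```text
-173.75365613200557 [ 0.528  -0.0924  0.1435] [ 1.   0.1 -1. ] 0.06086959114181891
held 0.2093487418355105 0.20943767464714763 210 (array([ 0.52735773, -0.09120401,  0.03100925]), np.float64(0.00017652055201688072)) (array([ 0.52736047, -0.09117889]), np.float64(0.000260562173929056)) offset [-0.00060968  0.00123843]
[203 161] [297 221]
stack (array([ 0.52932424, -0.09278513,  0.03061721]), np.float64(6.126144063217388e-05)) (array([ 0.52858321, -0.09285959]), np.float64(0.00018975796822584805))
-173.7617267768031 [ 0.5284 -0.0927  0.1442]
```

View pics/w17b.png

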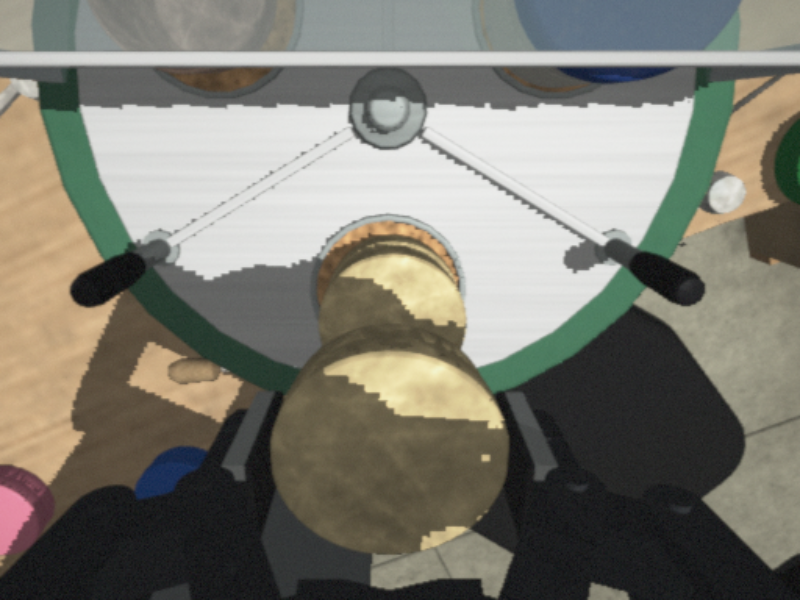

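```bash
python3 - <<'E'
from h import *
print(rel([.5297,-.0938,.0822],-173.7))
E
```

```text
(array([-1. , 62. ,  0.7]), np.float64(-0.06172677680311267))
```

Call:
move_arm(
  series=[
    {"fingers": 55,"xyz": [-1,15,0.7],"angular": [0,0,0]},
    {"fingers": 55,"xyz": [-1,35,0.7],"angular": [0,0,0]},
    {"fingers": 55,"xyz": [-1,52,0.7],"angular": [0,0,0]},
    {"fingers": 55,"xyz": [-1,60,0.7],"angular": [0,0,0]},
    {"fingers": 55,"xyz": [-1,62,0.7],"angular": [0,0,0]},
    {"fingers": 55,"xyz": [-1,62,0.7],"angular": [0,0,0]},
  ],
)

```text
clock: 25.08
position: [0.5301, -0.094, 0.0827]
eef_rot: [0.037, -0.703, 0.709, -0.039]
ft_force: [-0.4, -0.6, -1.4]
finger_gap: 0.0616
```

```bash
python3 - <<'E'
from h import *
s,M,y=pose(); P=np.array(s['position']); print(y,P.round(4),np.round(s['ft_force'],1),s['finger_gap'])
print(rel([.5297,-.0938,.0762],-173.7))
E
```

```text
-173.76262658980548 [ 0.5301 -0.094   0.0827] [-0.4 -0.6 -1.4] 0.06162747900389143
(array([ 0.4,  6.5, -0.3]), np.float64(-0.06262658980548963))
```

Call:
move_arm(
  series=[
    {"fingers": 55,"xyz": [0.5,3,-0.3],"angular": [0,0,0]},
    {"fingers": 55,"xyz": [0.5,5.5,-0.3],"angular": [0,0,0]},
    {"fingers": 55,"xyz": [0.5,6.7,-0.3],"angular": [0,0,0]},
    {"fingers": 55,"xyz": [0.5,7.2,-0.3],"angular": [0,0,0]},
    {"fingers": 55,"xyz": [0.5,7.2,-0.3],"angular": [0,0,0]},
  ],
)

```text
clock: 25.7
position: [0.5297, -0.0939, 0.0762]
eef_rot: [0.038, -0.703, 0.709, -0.04]
ft_force: [-2.7, 0.9, 5.0]
finger_gap: 0.0617
```

Contact felt (5 N up) at the expected height. I'll release and rise.

Call:
move_arm(
  series=[
    {"fingers": 64,"xyz": [0,0,0],"angular": [0,0,0]},
    {"fingers": 72,"xyz": [0,0,0],"angular": [0,0,0]},
    {"fingers": 85,"xyz": [0,0,0],"angular": [0,0,0]},
    {"fingers": 85,"xyz": [0,-15,0],"angular": [0,0,0]},
    {"fingers": 85,"xyz": [0,-50,0],"angular": [0,0,0]},
    {"fingers": 85,"xyz": [0,-85,0],"angular": [0,0,0]},
    {"fingers": 60,"xyz": [0,-85,0],"angular": [0,0,0]},
  ],
)

```text
clock: 26.58
position: [0.5321, -0.0941, 0.1661]
eef_rot: [0.035, -0.701, 0.711, -0.043]
ft_force: [0.1, 0.3, -0.1]
finger_gap: 0.0692
```

```bash
python3 - <<'E'
from h import *
import pickle
s,M,y=pose(); print(y,np.round(s['position'],4),np.round(s['ft_force'],1),s['finger_gap'])
p,im,d=grab("wrist","w18"); cv2.imwrite('pics/w18b.png',cv2.resize(cv2.imread('pics/w18.png'),(800,600))); pickle.dump(p,open('pics/w18.pkl','wb')); np.save('pics/w18d.npy',d)
X,mm,c=zmask(p,d,.137,.148,(190,130,330,384)); z=np.median(X[mm>0][:,2]); h=cv2.convexHull(c).reshape(-1,2).astype(float); print(c.min(0),c.max(0),z)
P=cast(p,h,z); print(circ(P),circ(P,.0312))
f=.64
for nm,uv,z in(("line",(0,0),.073),): pass
X2,mm2,c2=zmask(p,d,.1425,.149,(0,120,190,260)); k=X2[mm2>0]; print('knob2 top',k.mean(0) if len(k) else None,len(k))
E
```

```text
-173.73804761736287 [ 0.5321 -0.0941  0.1661] [ 0.1  0.3 -0.1] 0.06921605547303925
[200 167] [293 256] 0.1420851956018658
(array([ 0.5287708 , -0.09257348,  0.03119347]), np.float64(0.0002148481980571853)) (array([ 0.5287716 , -0.09257391]), np.float64(0.0002149780015888286))
knob2 top [0.53915133 0.0188921  0.14438985] 257
```

View pics/w18b.png

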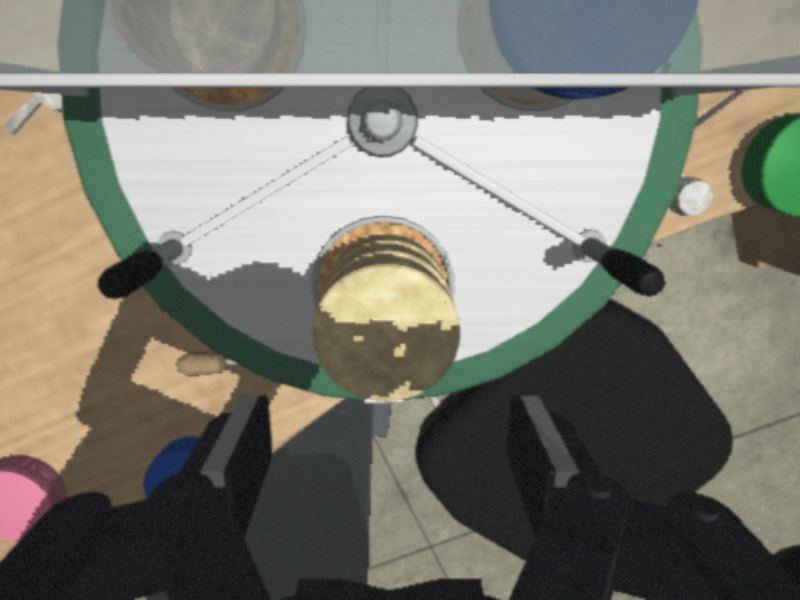

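The stack is square: low (0.5289, -0.0929), middle (0.5289, -0.0928), top (0.5288, -0.0926) at z 0.142. Knob_2 is at (0.5392, 0.0189). I'll go to it with the tool turned 60°.

```bash
python3 - <<'E'
from h import *
print(rel([.5392,.0189,.150],126.4))
E
```

```text
(array([ -20.7,   12.5, -111. ]), np.float64(59.855625690614204))
```

Call:
move_arm(
  series=[
    {"fingers": 30,"xyz": [-4,0,-20],"angular": [0,10,0]},
    {"fingers": 30,"xyz": [-8,0,-40],"angular": [0,20,0]},
    {"fingers": 30,"xyz": [-12,0,-60],"angular": [0,30,0]},
    {"fingers": 30,"xyz": [-16,4,-80],"angular": [0,40,0]},
    {"fingers": 30,"xyz": [-20,8,-100],"angular": [0,50,0]},
    {"fingers": 30,"xyz": [-20.7,12,-111],"angular": [0,59.8,0]},
    {"fingers": 30,"xyz": [-20.7,12,-111],"angular": [0,59.8,0]},
    {"fingers": 30,"xyz": [-20.7,12,-111],"angular": [0,59.8,0]},
  ],
)

```text
clock: 27.62
position: [0.5388, 0.0186, 0.1498]
eef_rot: [-0.321, -0.629, 0.634, 0.314]
ft_force: [-0.3, -0.5, -0.4]
finger_gap: 0.0299
```

```bash
python3 - <<'E'
from h import *
s,M,y=pose(); print(y,np.round(s['position'],4),np.round(s['joint_positions'],2),np.round(s['ft_force'],1),s['finger_gap'])
p,im,d=grab("wrist","w19"); cv2.imwrite('pics/w19b.png',cv2.resize(cv2.imread('pics/w19.png'),(800,600)))
X2,mm2,c2=zmask(p,d,.1425,.149,(190,120,300,300)); k=X2[mm2>0]; print('knob2 top',k.mean(0) if len(k) else None,len(k))
v=k.mean(0)[:2]-AX; print(np.hypot(*v),np.degrees(np.arctan2(v[1],v[0])))
print(rel([k.mean(0)[0],k.mean(0)[1],.067],126.4))
E
```

```text
126.58733915249645 [0.5388 0.0186 0.1498] [-0.15  0.02  1.95 -0.01  1.16  2.36] [-0.3 -0.5 -0.4] 0.029947063045065933
knob2 top [0.53930996 0.01892507 0.14446071] 246
0.12607760436456364 126.44134560724852
(array([ 1.3, 83.1, -0.6]), np.float64(0.13942458194514984))
```

View pics/w19b.png

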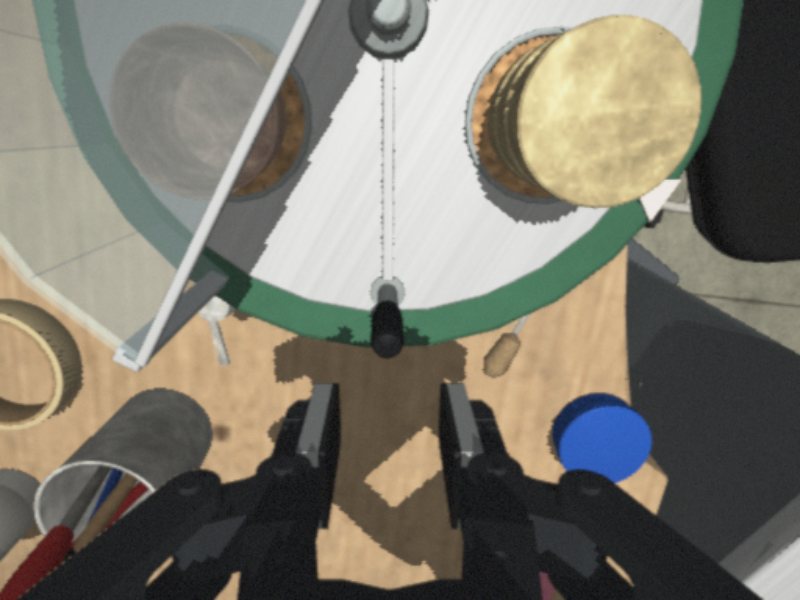

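```bash
python3 - <<'E'
from h import *
s,M,y=pose(); P=np.array(s['position'])
p,im,d=grab("wrist","w19x"); X,_,_=zmask(p,d,-1,1,(0,0,512,384))
for uv in ((40,560),(20,580),(95,500),(140,490),(130,420),(100,480),(60,540)):
    x=X[int(uv[1]*.64),int(uv[0]*.64)]; print(uv,x.round(3),'tool',(M.T@(x-P)*1000).round(0))
E
```

```text
(40, 560) [0.602 0.205 0.136] tool [ 112.   12. -162.]
(20, 580) [0.604 0.205 0.149] tool [ 111.   -0. -163.]
(95, 500) [0.602 0.247 0.053] tool [ 148.   95. -187.]
(140, 490) [0.583 0.209 0.068] tool [ 128.   81. -148.]
(130, 420) [0.612 0.187 0.045] tool [  94.  104. -159.]
(100, 480) [0.604 0.209 0.075] tool [ 115.   74. -166.]
(60, 540) [0.601 0.206 0.122] tool [ 114.   26. -161.]
```

Clear of the pens (160 mm away), and knob_2 is between the fingers. I'll go down and close to a loose cage.

Call:
move_arm(
  series=[
    {"fingers": 30,"xyz": [1,35,-0.6],"angular": [0,0,0]},
    {"fingers": 30,"xyz": [1,65,-0.6],"angular": [0,0,0]},
    {"fingers": 30,"xyz": [1,82,-0.6],"angular": [0,0,0]},
    {"fingers": 25,"xyz": [1,83,-0.6],"angular": [0,0,0]},
    {"fingers": 18,"xyz": [1,83,-0.6],"angular": [0,0,0]},
    {"fingers": 15.5,"xyz": [1,83,-0.6],"angular": [0,0,0]},
    {"fingers": 15.5,"xyz": [1,83,-0.6],"angular": [0,0,0]},
  ],
)

```text
clock: 28.6
position: [0.5404, 0.0186, 0.0684]
eef_rot: [-0.323, -0.629, 0.633, 0.314]
ft_force: [-0.3, 0.8, 0.2]
finger_gap: 0.0157
```

```bash
python3 - <<'E'
from h import *
s,M,y=pose(); P=np.array(s['position']); print(y,P.round(4),s['finger_gap'],np.round(s['ft_force'],1),np.round(s['joint_positions'],2))
v=P[:2]-AX; a=np.degrees(np.arctan2(v[1],v[0]))%360; print('r',np.hypot(*v),a)
arc([126.8,127.8,129.5,132,135.5,139.5,143.5,147.5,151.5,155,157.5,158.5],r=.126,z=.067)
E
```

```text
126.51348403612202 [0.5404 0.0186 0.0684] 0.01569665759476209 [-0.3  0.8  0.2] [-0.15  0.12  2.01 -0.01  1.    2.36]
r 0.12518581336246748 126.13714744004109
126.8 [0.8, 1.4, 1.5] -0.3
127.8 [0.8, 1.3, 3.7] -1.3
129.5 [0.7, 1.3, 7.4] -3.0
132 [0.3, 1.3, 12.9] -5.5
135.5 [-0.7, 1.4, 20.5] -9.0
139.5 [-2.4, 1.4, 29.1] -13.0
143.5 [-4.7, 1.4, 37.6] -17.0
147.5 [-7.5, 1.4, 46.0] -21.0
151.5 [-11.0, 1.5, 54.0] -25.0
155 [-14.4, 1.5, 60.9] -28.5
157.5 [-17.1, 1.6, 65.7] -31.0
158.5 [-18.3, 1.6, 67.6] -32.0
```

Call:
move_arm(
  series=[
    {"fingers": 15.5,"xyz": [0.3,0.5,1.5],"angular": [0,-0.3,0]},
    {"fingers": 15.5,"xyz": [0.6,1,3.7],"angular": [0,-1.3,0]},
    {"fingers": 15.5,"xyz": [0.6,1,7.4],"angular": [0,-3,0]},
    {"fingers": 15.5,"xyz": [0.3,1,12.9],"angular": [0,-5.5,0]},
    {"fingers": 15.5,"xyz": [-0.7,1,20.5],"angular": [0,-9,0]},
    {"fingers": 15.5,"xyz": [-2.4,1,29.1],"angular": [0,-13,0]},
    {"fingers": 15.5,"xyz": [-4.7,1,37.6],"angular": [0,-17,0]},
    {"fingers": 15.5,"xyz": [-7.5,1,46],"angular": [0,-21,0]},
    {"fingers": 15.5,"xyz": [-11,1,54],"angular": [0,-25,0]},
    {"fingers": 15.5,"xyz": [-14.4,1,60.9],"angular": [0,-28.5,0]},
    {"fingers": 15.5,"xyz": [-17.1,1,65.7],"angular": [0,-31,0]},
    {"fingers": 15.5,"xyz": [-18.3,1,67.6],"angular": [0,-32,0]},
  ],
)

```text
clock: 30.1
position: [0.4965, -0.0366, 0.0675]
eef_rot: [-0.135, -0.692, 0.698, 0.128]
ft_force: [-0.5, 0.1, -0.3]
finger_gap: 0.0156
```

```bash
python3 - <<'E'
from h import *
s,M,y=pose(); P=np.array(s['position']); print(y,P.round(4),s['finger_gap'],np.round(s['ft_force'],1),np.round(s['joint_positions'],2))
p,im,d=grab("wrist","w20"); cv2.imwrite('pics/w20b.png',cv2.resize(cv2.imread('pics/w20.png'),(800,600)))
v=P[:2]-AX; a=np.degrees(np.arctan2(v[1],v[0]))%360; print('r',np.hypot(*v),a)
arc([159.2,160.5,162.5,165.5,169.5,173.5,177.5,181.5,185.5,189,191.5,192.5],r=.126,z=.067)
E
```

```text
158.5595850976895 [ 0.4965 -0.0366  0.0675] 0.015596581703703188 [-0.5  0.1 -0.3] [-0.27  0.03  2.11 -0.01  0.99  1.68]
r 0.12627135202462053 158.7054135236008
159.2 [-0.2, 0.5, 1.0] -0.6
160.5 [-0.3, 0.5, 3.9] -1.9
162.5 [-0.5, 0.6, 8.3] -3.9
165.5 [-1.1, 0.6, 14.9] -6.9
169.5 [-2.5, 0.7, 23.5] -10.9
173.5 [-4.5, 0.8, 32.1] -14.9
177.5 [-7.0, 0.9, 40.5] -18.9
181.5 [-10.2, 1.0, 48.7] -22.9
185.5 [-13.9, 1.1, 56.7] -26.9
189 [-17.6, 1.2, 63.5] -30.4
191.5 [-20.5, 1.2, 68.1] -32.9
192.5 [-21.7, 1.3, 70.0] -33.9
```

View pics/w20b.png

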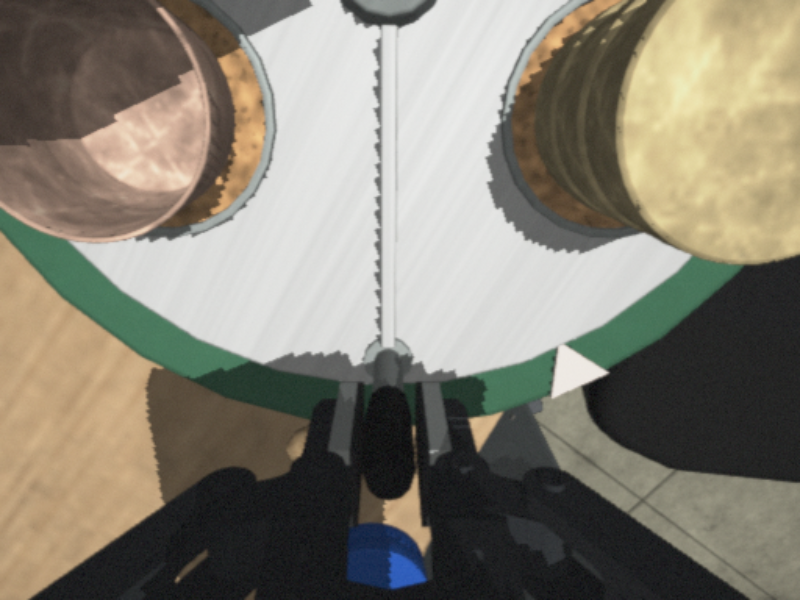

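Column straight (right, edges at x 625 lined up), cup standing (left). I'll continue.

Call:
move_arm(
  series=[
    {"fingers": 15.5,"xyz": [-0.1,0.5,1],"angular": [0,-0.6,0]},
    {"fingers": 15.5,"xyz": [-0.3,0.5,3.9],"angular": [0,-1.9,0]},
    {"fingers": 15.5,"xyz": [-0.5,0.6,8.3],"angular": [0,-3.9,0]},
    {"fingers": 15.5,"xyz": [-1.1,0.6,14.9],"angular": [0,-6.9,0]},
    {"fingers": 15.5,"xyz": [-2.5,0.7,23.5],"angular": [0,-10.9,0]},
    {"fingers": 15.5,"xyz": [-4.5,0.8,32.1],"angular": [0,-14.9,0]},
    {"fingers": 15.5,"xyz": [-7,0.9,40.5],"angular": [0,-18.9,0]},
    {"fingers": 15.5,"xyz": [-10.2,1,48.7],"angular": [0,-22.9,0]},
    {"fingers": 15.5,"xyz": [-13.9,1,56.7],"angular": [0,-26.9,0]},
    {"fingers": 15.5,"xyz": [-17.6,1,63.5],"angular": [0,-30.4,0]},
    {"fingers": 15.5,"xyz": [-20.5,1,68.1],"angular": [0,-32.9,0]},
    {"fingers": 15.5,"xyz": [-21.7,1,70],"angular": [0,-33.9,0]},
  ],
)

```text
clock: 31.65
position: [0.4912, -0.1101, 0.0672]
eef_rot: [0.074, -0.699, 0.707, -0.08]
ft_force: [0.5, 0.1, -0.1]
finger_gap: 0.0152
```

```bash
python3 - <<'E'
from h import *
s,M,y=pose(); P=np.array(s['position']); print(y,P.round(4),s['finger_gap'],np.round(s['ft_force'],1),np.round(s['joint_positions'],2))
v=P[:2]-AX; a=np.degrees(np.arctan2(v[1],v[0]))%360; print('r',np.hypot(*v),a)
arc([193.2,194.5,196.5,199.5,203.5,207.5,211.5,215.5,219.5,223,225.5,226.5],r=.126,z=.067)
E
```

```text
-167.4888971394332 [ 0.4912 -0.1101  0.0672] 0.015151475934557243 [ 0.5  0.1 -0.1] [-0.42  0.04  2.1  -0.01  0.99  0.94]
r 0.12603865310580992 192.6378937096253
193.2 [-0.0, 0.2, 1.2] -0.7
194.5 [-0.1, 0.3, 4.1] -2.0
196.5 [-0.3, 0.3, 8.5] -4.0
199.5 [-1.0, 0.4, 15.0] -7.0
203.5 [-2.3, 0.5, 23.7] -11.0
207.5 [-4.3, 0.7, 32.3] -15.0
211.5 [-6.9, 0.8, 40.7] -19.0
215.5 [-10.0, 0.9, 48.9] -23.0
219.5 [-13.8, 1.0, 56.9] -27.0
223 [-17.5, 1.1, 63.6] -30.5
225.5 [-20.4, 1.2, 68.3] -33.0
226.5 [-21.6, 1.3, 70.1] -34.0
```

Call:
move_arm(
  series=[
    {"fingers": 15.5,"xyz": [0,0.2,1.2],"angular": [0,-0.7,0]},
    {"fingers": 15.5,"xyz": [-0.1,0.3,4.1],"angular": [0,-2,0]},
    {"fingers": 15.5,"xyz": [-0.3,0.3,8.5],"angular": [0,-4,0]},
    {"fingers": 15.5,"xyz": [-1,0.4,15],"angular": [0,-7,0]},
    {"fingers": 15.5,"xyz": [-2.3,0.5,23.7],"angular": [0,-11,0]},
    {"fingers": 15.5,"xyz": [-4.3,0.7,32.3],"angular": [0,-15,0]},
    {"fingers": 15.5,"xyz": [-6.9,0.8,40.7],"angular": [0,-19,0]},
    {"fingers": 15.5,"xyz": [-10,0.9,48.9],"angular": [0,-23,0]},
    {"fingers": 15.5,"xyz": [-13.8,1,56.9],"angular": [0,-27,0]},
    {"fingers": 15.5,"xyz": [-17.5,1,63.6],"angular": [0,-30.5,0]},
    {"fingers": 15.5,"xyz": [-20.4,1,68.3],"angular": [0,-33,0]},
    {"fingers": 15.5,"xyz": [-21.6,1,70.1],"angular": [0,-34,0]},
  ],
)

```text
clock: 33.15
position: [0.5276, -0.1741, 0.0672]
eef_rot: [0.278, -0.645, 0.654, -0.281]
ft_force: [0.0, 0.5, -0.0]
finger_gap: 0.0154
```

```bash
python3 - <<'E'
from h import *
s,M,y=pose(); P=np.array(s['position']); print(y,P.round(4),s['finger_gap'],np.round(s['ft_force'],1),np.round(s['joint_positions'],2))
v=P[:2]-AX; a=np.degrees(np.arctan2(v[1],v[0]))%360; print('r',np.hypot(*v),a)
p,im,d=grab("wrist","w21"); cv2.imwrite('pics/w21b.png',cv2.resize(cv2.imread('pics/w21.png'),(800,600)))
arc([227.2,228.5,230.5,233,235.5,238,240.5,242.7,244.5,245.8,246.5],r=.126,z=.067)
E
```

```text
-133.44077418263893 [ 0.5276 -0.1741  0.0672] 0.015378270533495495 [ 0.   0.5 -0. ] [-0.5   0.16  1.97 -0.01  1.    0.26]
r 0.12599433377264233 226.60436893769244
227.2 [0.0, 0.3, 1.2] -0.6
228.5 [-0.1, 0.3, 4.0] -1.9
230.5 [-0.3, 0.4, 8.4] -3.9
233 [-0.8, 0.4, 13.9] -6.4
235.5 [-1.5, 0.5, 19.3] -8.9
238 [-2.5, 0.6, 24.7] -11.4
240.5 [-3.7, 0.7, 30.1] -13.9
242.7 [-5.0, 0.7, 34.8] -16.1
244.5 [-6.1, 0.8, 38.6] -17.9
245.8 [-7.0, 0.8, 41.3] -19.2
246.5 [-7.5, 0.8, 42.7] -19.9
```

View pics/w21b.png

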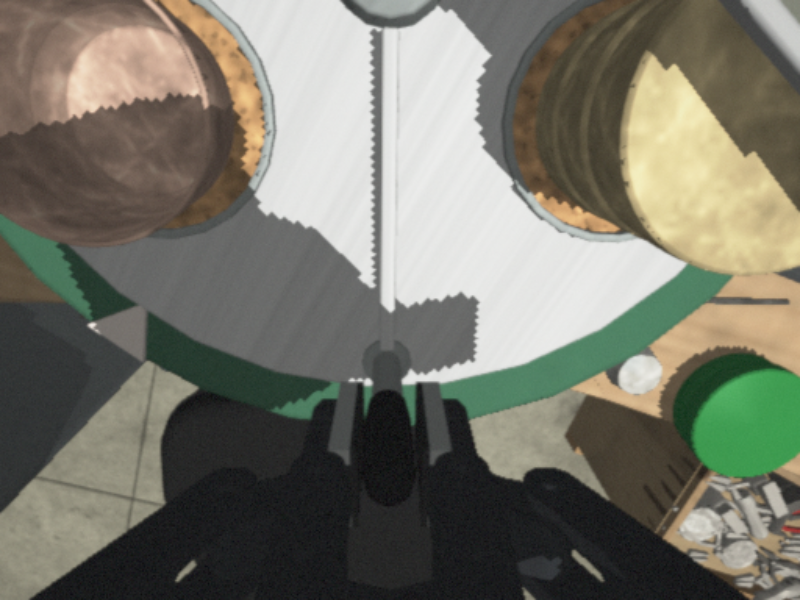

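By symmetry, knob_2 belongs where knob_0 stood when the line met the white pointer, i.e. TCP (0.5641, -0.1997) approached from the same side. I'll finish the arc there.

```bash
python3 - <<'E'
from h import *
print(rel([.5641,-.1997,.067],-112.25))
E
```

```text
(array([-6.4,  0.9, 44. ]), np.float64(-21.18557386630286))
```

Call:
move_arm(
  series=[
    {"fingers": 15.5,"xyz": [0,0.3,1.2],"angular": [0,-0.6,0]},
    {"fingers": 15.5,"xyz": [-0.1,0.3,4],"angular": [0,-1.9,0]},
    {"fingers": 15.5,"xyz": [-0.3,0.4,8.4],"angular": [0,-3.9,0]},
    {"fingers": 15.5,"xyz": [-0.8,0.4,13.9],"angular": [0,-6.4,0]},
    {"fingers": 15.5,"xyz": [-1.5,0.5,19.3],"angular": [0,-8.9,0]},
    {"fingers": 15.5,"xyz": [-2.4,0.6,24.7],"angular": [0,-11.4,0]},
    {"fingers": 15.5,"xyz": [-3.4,0.7,30.1],"angular": [0,-13.9,0]},
    {"fingers": 15.5,"xyz": [-4.4,0.7,34.8],"angular": [0,-16.1,0]},
    {"fingers": 15.5,"xyz": [-5.4,0.8,38.8],"angular": [0,-18,0]},
    {"fingers": 15.5,"xyz": [-6,0.8,41.8],"angular": [0,-19.8,0]},
    {"fingers": 15.5,"xyz": [-6.3,0.8,43.6],"angular": [0,-20.8,0]},
    {"fingers": 15.5,"xyz": [-6.4,0.8,44],"angular": [0,-21.2,0]},
  ],
)

```text
clock: 34.7
position: [0.5642, -0.1998, 0.0671]
eef_rot: [0.394, -0.582, 0.592, -0.395]
ft_force: [-0.3, -1.0, -0.0]
finger_gap: 0.0155
```

```bash
python3 - <<'E'
from h import *
import pickle
s,M,y=pose(); P=np.array(s['position']); print(y,P.round(4),s['finger_gap'],np.round(s['ft_force'],1))
p,im,d=grab("wrist","w22"); cv2.imwrite('pics/w22b.png',cv2.resize(cv2.imread('pics/w22.png'),(800,600))); pickle.dump(p,open('pics/w22.pkl','wb'))
for n in("top","scene"): grab(n,n+"22")
a=cv2.imread('pics/top22.png')[80:215,205:345]; cv2.imwrite('pics/top22c.png',cv2.resize(a,None,fx=4,fy=4,interpolation=cv2.INTER_CUBIC))
a=cv2.imread('pics/scene22.png')[140:260,220:380]; cv2.imwrite('pics/scene22c.png',cv2.resize(a,None,fx=5,fy=5,interpolation=cv2.INTER_CUBIC))
E
```

```text
-112.20179925055301 [ 0.5642 -0.1998  0.0671] 0.015457936101276257 [-0.3 -1.  -0. ]
```

View pics/w22b.png

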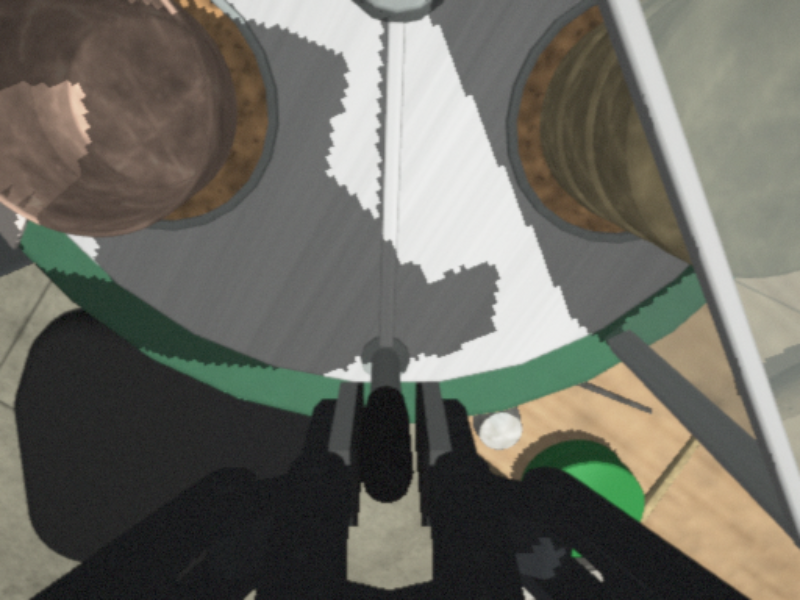

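View pics/scene22c.png

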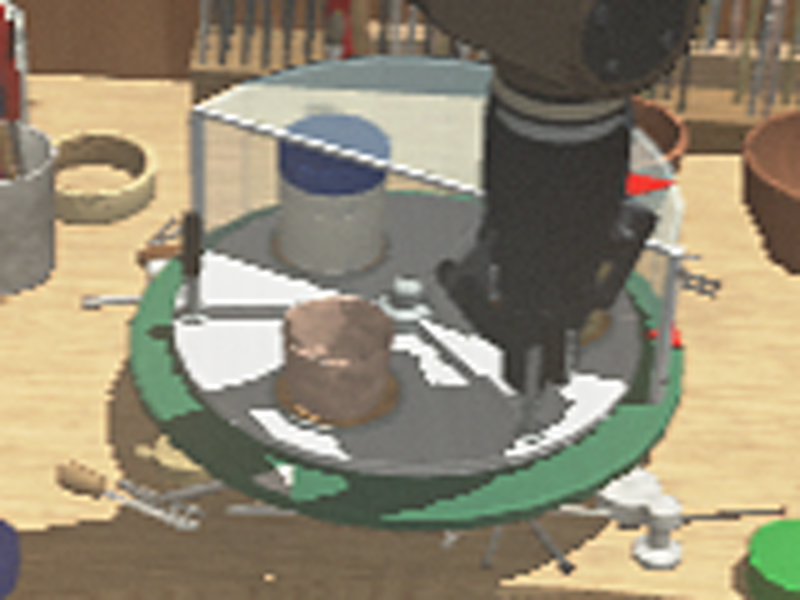

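Jar, cup and column are standing. I'll open, rise and view from above to check alignment.

Call:
move_arm(
  series=[
    {"fingers": 22,"xyz": [0,0,0],"angular": [0,0,0]},
    {"fingers": 30,"xyz": [0,-5,0],"angular": [0,0,0]},
    {"fingers": 30,"xyz": [0,-40,0],"angular": [0,0,0]},
    {"fingers": 30,"xyz": [0,-85,0],"angular": [0,0,0]},
    {"fingers": 30,"xyz": [-10,-130,-15],"angular": [0,10,0]},
    {"fingers": 30,"xyz": [-30,-160,-35],"angular": [0,20,0]},
    {"fingers": 50,"xyz": [-50,-184,-60],"angular": [0,30,0]},
    {"fingers": 85,"xyz": [-70,-184,-85],"angular": [0,40,0]},
    {"fingers": 85,"xyz": [-90,-184,-105],"angular": [0,50,0]},
    {"fingers": 85,"xyz": [-90,-184,-105],"angular": [0,60,0]},
    {"fingers": 85,"xyz": [-90,-184,-105],"angular": [0,62,0]},
    {"fingers": 85,"xyz": [-90,-184,-105],"angular": [0,62,0]},
  ],
)

```text
clock: 36.35
position: [0.4994, -0.0748, 0.2493]
eef_rot: [0.033, -0.702, 0.71, -0.039]
ft_force: [-0.2, 0.5, -0.3]
finger_gap: 0.0851
```

```bash
python3 - <<'E'
from h import *
import pickle
s,M,y=pose(); print(y,np.round(s['position'],4))
p,im,d=grab("wrist","w23"); pickle.dump(p,open('pics/w23.pkl','wb')); np.save('pics/w23d.npy',d)
cv2.imwrite('pics/w23b.png',cv2.resize(cv2.imread('pics/w23.png'),(800,600)))
a=cv2.imread('pics/w23.png')[150:210,220:310]; cv2.imwrite('pics/w23c.png',cv2.resize(a,None,fx=8,fy=8,interpolation=cv2.INTER_NEAREST))
for nm,box in(("knob_l",(110,90,190,140)),("knob_r",(360,90,430,140))):
    X,mm,c=zmask(p,d,.1425,.149,box); k=X[mm>0].mean(0); v=k[:2]-AX; print(nm,k.round(4),np.hypot(*v).round(4),np.degrees(np.arctan2(v[1],v[0]))%360)
E
```

```text
-174.1307394036886 [ 0.4994 -0.0748  0.2493]
knob_l [0.5397 0.0198 0.1445] 0.1266 126.06709064363716
knob_r [ 0.5624 -0.1963  0.1443] 0.1251 245.5311376867911
```

View pics/w23b.png

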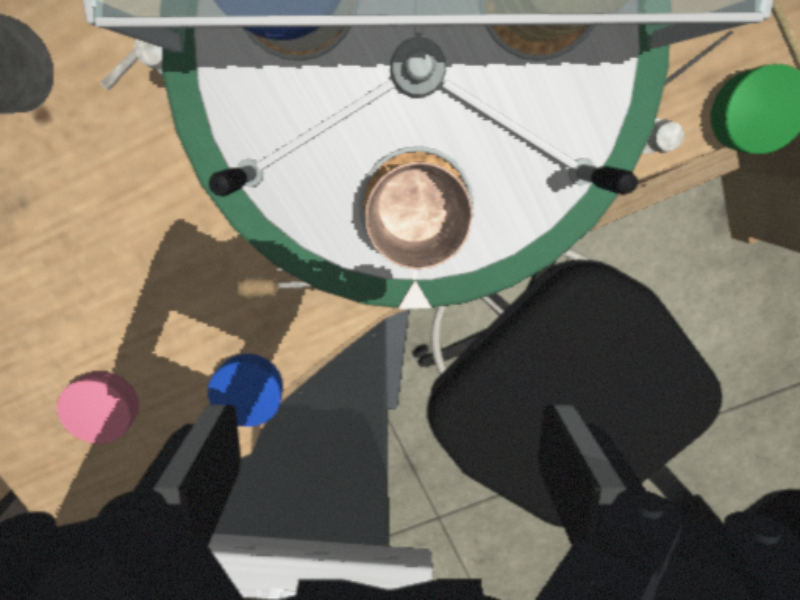

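View pics/w23c.png

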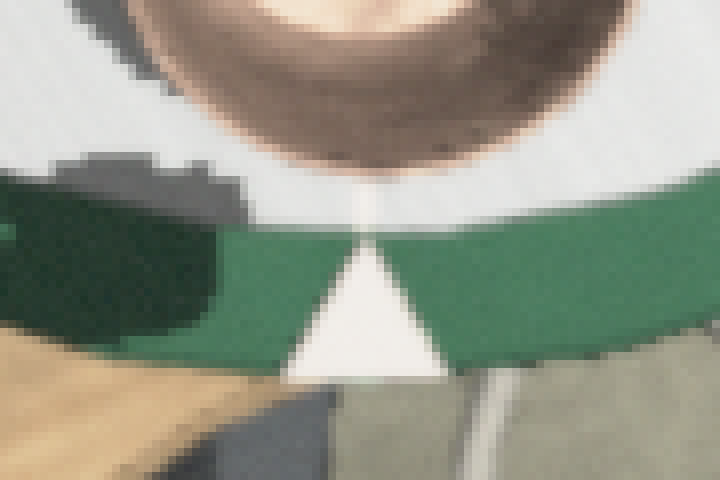

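The cup bay's line meets the white pointer's tip exactly (crop column 365 for both), so the wax bay's line is at the red pointer, 120° on. I'll back off and check the column under the hood.

Call:
move_arm(
  series=[
    {"fingers": 85,"xyz": [10,-20,-60],"angular": [0,0,0]},
    {"fingers": 85,"xyz": [20,-30,-120],"angular": [0,0,0]},
    {"fingers": 85,"xyz": [30,-40,-180],"angular": [0,0,0]},
    {"fingers": 85,"xyz": [30,-50,-240],"angular": [0,0,0]},
    {"fingers": 85,"xyz": [30,-50,-300],"angular": [0,0,0]},
    {"fingers": 85,"xyz": [30,-50,-350],"angular": [0,0,0]},
    {"fingers": 85,"xyz": [30,-50,-360],"angular": [0,0,0]},
    {"fingers": 85,"xyz": [30,-50,-360],"angular": [0,0,0]},
  ],
)

```text
clock: 37.4
position: [0.4325, 0.2807, 0.2942]
eef_rot: [0.034, -0.702, 0.711, -0.039]
ft_force: [0.6, -0.9, -0.2]
finger_gap: 0.085
```

```bash
python3 - <<'E'
from h import *
for n in("top","scene"): grab(n,n+"24")
a=cv2.imread('pics/top24.png')[80:215,205:345]; cv2.imwrite('pics/top24c.png',cv2.resize(a,None,fx=4,fy=4,interpolation=cv2.INTER_CUBIC))
a=cv2.imread('pics/scene24.png')[140:260,220:380]; cv2.imwrite('pics/scene24c.png',cv2.resize(a,None,fx=5,fy=5,interpolation=cv2.INTER_CUBIC))
E
```

```text
(no output)
```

View pics/top24c.png

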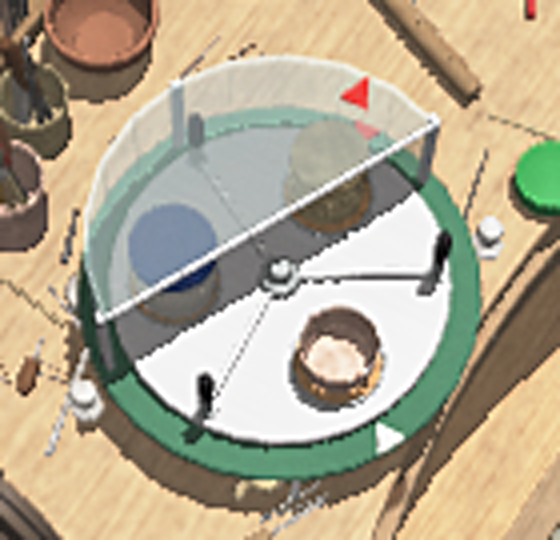

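View pics/scene24c.png

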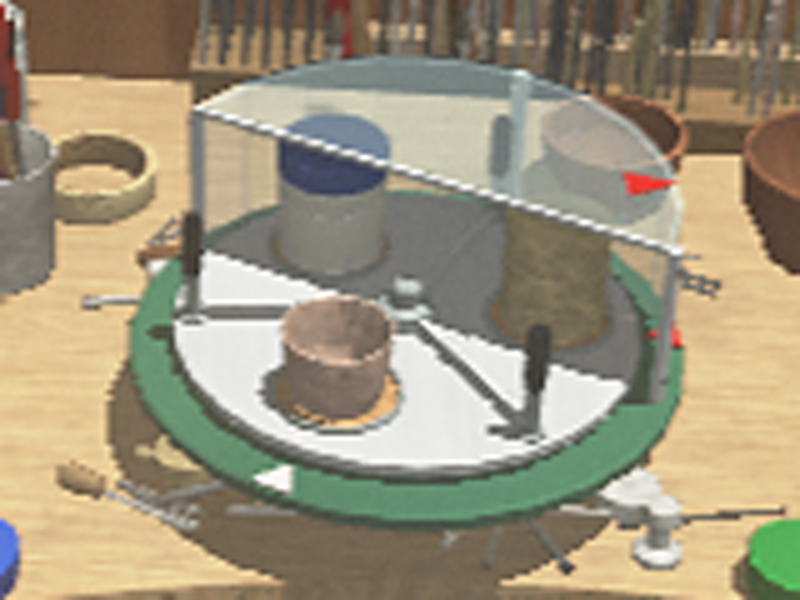

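View pics/top24.png

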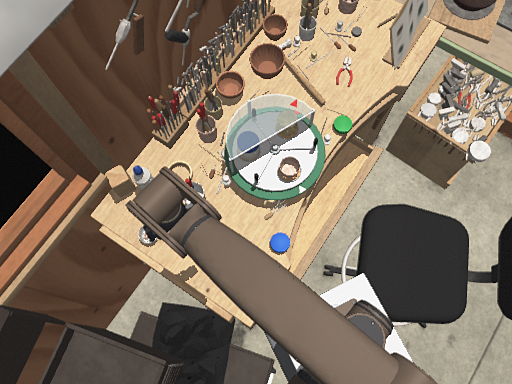

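The column stands straight under the hood: scene crop (555,270), a straight-sided stack of three, next to the red pointer at (670,338). The jar (330,195) and cup (338,355) are upright in their bays, and nothing else has moved. I'll hand in.

```bash
python3 - <<'E'
from h import *
print(bot.job_done())
E
```

```text
the job is handed in; nothing more can be done
None
```

The job is done and handed in at about 37.5 s. All three wax tins stand as one straight column under the hood, with the wax bay's line at the red pointer.

- **First turn:** I moved the carousel about 95° counterclockwise by knob_0 until the wax bay's line met the white pointer. The measured angles were 186.2° for the line and 186.2° for the pointer.
- **Stacking:** I put the two loose brass tins on the one in the bay. The three centres agree to about 0.4 mm, and the top of the column is at 142 mm.
- **Second turn:** I moved it another 120° by knob_2, with gentle starts and stops.

**Last checks:**
- After the second turn, the cup bay's line sat exactly on the white pointer's tip, so the wax bay is at the red pointer. I inferred this from the 120° spacing and did not see the red-pointer line directly.
- The scene and top pictures show the column straight-sided and the jar and cup upright in their bays. The other bench items I could see had not moved, but the arm hid part of the left side in the last top view.
- I took no reading after handing in.

**What disagreed:**
- The fingertips are really about 44 mm behind the reported TCP, contrary to the description. The first closing on knob_0 went just above it, touched nothing, and was corrected.
- When I then gripped knob_0, the wrist briefly read 15 N, well under the limits. I held the knobs loosely from then on.
- The wrist camera showed about a 2% scale error away from the image centre, so I took final measurements near the centre or from depth.

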